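# Pack and clamp a press mould

## Task

The plaster mould has to stay clamped while the clay inside it stiffens, but the pad of the cam clamp travels only a few millimetres. Find out by trying which wooden packing strip is the thickest that goes in between the mould's top and the pad, push that one straight in until the pad stands over its painted middle, and swing the red lever right down so that it clamps the strip on the mould. The strips you do not use belong lying in the pockets of their case, and nothing else on the table should be disturbed.

Things in the scene. Friction and masses are not known exactly. Their poses are not given: they have to be found in the camera images.
- clamp: mould clamp, fixed; origin on the table under the pad's axis, z up. Plywood base 325 (x) x 200 (y) x 18 mm; steel columns of 22 mm at x = 0, y = -78 and +78 mm; green bridge across them, 36 mm deep in x, 130 to 158 mm above the table, cam cheeks on it up to 187 mm. Strips slide in along +x from the -x side. A hand pointing down must stay 65 mm or more in front (-x) of the pad's axis
- mould: two-part white plaster press mould lying in the clamp under the pad, fixed, 290 (x) x 104 (y) x 60 mm, flat top 78 mm above the table; axes as the clamp's; origin at the centre of its underside, 18 mm above the table
- bed_mark (a point): point on the mould's flat top (78 mm above the table) right below the pad; axes as the clamp's. The pad, a rubber-faced disc of 36 mm diameter, hangs from the bridge on a screwed spindle whose jam nut is tight: with the lever up it stands 12 to 23 mm above this point, different each time. The pad is sprung: pushed up, it gives way only above about 9 N, then 3 N per mm
- cam_lever (a joint): red-handled cam lever, rad: 0 = up (it slopes 0.85 rad above level towards the clamp's -y side), grows as it swings down about the clamp's x axis through lever_pivot, 0.95 = stop, just below level. Its stiff cam stays where it is left. It lowers the pad evenly, by 7 mm in all; 3 to 6 N down on its knob. Starts at 0 to 0.1
- lever_pivot (a point): axis of the cam lever, 176 mm above the table over the pad's axis; fixed to the clamp, axes as the clamp's
- lever_knob (a point): centre of the round end of the red lever (ball of 25 mm diameter), 120 mm from the pivot
- case: fixed open wooden case 198 (x) x 214 (y) x 24 mm, origin at the centre of its underside; three pockets 172 x 30 mm along x at y = -62, 0 and +62 mm, floor 6 mm above the table, walls 18 mm high; a finger channel 53 mm wide runs right across it at x = 0 down to the floor, so a strip can be taken only by its middle (38 mm free between neighbouring strips there)
- strip_thin: wooden packing strip, 10 mm thick, 160 long (its x), 24 wide (its y), about 50 g, with a green painted band 22 mm wide round its middle; origin at the centre of its underside, z up; starts flat in one of the three pockets of the case (which pocket varies)
- strip_medium: wooden packing strip, 14 mm thick, 160 long (its x), 24 wide (its y), about 70 g, with a yellow painted band 22 mm wide round its middle; origin at the centre of its underside, z up; starts flat in one of the three pockets of the case (which pocket varies)
- strip_thick: wooden packing strip, 18 mm thick, 160 long (its x), 24 wide (its y), about 90 g, with a red painted band 22 mm wide round its middle; origin at the centre of its underside, z up; starts flat in one of the three pockets of the case (which pocket varies)
- paint_jar_7: small purple paint jar with a white lid, 40 mm diameter, 49 high; bystander, origin at the centre of its underside
- jar_amber: small amber jar with a white lid, 43 mm diameter, 39 high; bystander, origin at the centre of its underside
- kidney: red kidney-shaped rubber scraper, 44 x 90 x 6 mm, lying flat; bystander, origin at the centre of its underside

How it is judged:
By the outcome, as a careful person would: the job done as asked, in the order asked, and still so for the second after the job is handed in, with the robot touching nothing.
It also fails if it takes over 72 s, if anything falls off the work surface, if the arm or the gripper's body presses on something with over 40 N, if the wrist force passes 120 N, or if a joint passes its speed limit or range.

## Robot

A 6-joint arm with a two-finger parallel gripper is mounted at the origin on a cart in front of the work surface, level with it; the furniture and walls round the work are solid. World frame = base frame: x ahead of the robot, y to its left, z up, the work surface at z = 0. Lengths are in m, angles in rad, forces in N, time in s.
With the tool pointing down it reaches from about 0.3 to 0.775 m from the base axis. Payload 14.6 kg.
Tool frame: the origin (TCP) lies at the very end of the fingers, on their centre line; the grasp point (between the pads) lies 19 mm behind it; z points along the fingers, y is the line along which they close (so a half turn about z gives the same grasp; the last joint's range is limited). The gripper opens to 94 mm and grips with 3 to 60 N. Pads are 16 mm wide; open, the fingers measure 119 mm over their backs; the gripper's body (75 mm by 177 mm) begins 78 mm behind the grasp point.
Start: joints at [-1.351, 0.3, 1.521, -0, 1.321, -0.067], TCP at [0.156, -0.528, 0.205] pointing down, gripper open.
Joint ranges: [-3.03, 3.03], [-0.79, 2.21], [0.23, 2.52], [-1.04, 4.18], [0, 3.07], [-2.55, 2.55]. Speed limits (rad/s): [2.22, 2.22, 2.57, 3.14, 3.14, 3.14].

## Interface

Orientations are given as [roll, pitch, yaw] about the fixed x, y, z axes, in that order (R = Rz(yaw) Ry(pitch) Rx(roll)).
In Python, from station import ctrl, cams gives the robot as it stands. The module is installed in compiled form; this text tells all that it offers.
- The arm moves only by the tool arm_command, never from a script. Its argument "plan" is a list that holds one entry, the list of rows, each a list of 7 numbers: the shift along the tool's x, y, z in a scale on which 1.0 is 750 mm, then the turn, a rotation vector about the tool's x, y, z in shares of 2 pi rad (1.0 is 2 pi rad), then the closure, from -1 (fully open) to 1 (shut). A call has 1 to 12 rows; each row is the pose to reach, as a shift and turn from the pose commanded when the call began, along the tool's axes at that moment; what a row does not reach only later rows make up. A row lasts 1/10 s, in which the tool goes at most 50 mm and 8.59 degrees, less where a joint would pass 70% of its speed; a pose out of reach is approached as far as the arm can. Shift and turn numbers lie between -1 and 1, and a call with a number outside is refused. A call with a gripper value outside its range is refused whole. The fingers move at their own pace and stop on an object; "squeeze" is the grip in N (left out, the last holds). Time passes only in rows, so rows that repeat a pose let the fingers close. It gives the time, the measured TCP pose, the force, the opening and the grip force at its end, in the units of the state.
- ctrl.get_obs(): the state, without advancing time (a new reading comes with each control period).
- cams.camera(name): name is "scene" or "side" or "wrist"; returns (picture, depth): 400x640x3 uint8, blue, green, red; 400x640 float32, m along the optical axis (not along the pixel's ray), 0 where there is no reading.
- cams.camera_info(name): a dict with "fx", "fy", "cx", "cy" (pixels), "world_to_cam" (4x4, takes a point from world to camera coordinates). Camera axes: x right, y down, z forward; pixel columns grow to the right and rows downward; lengths in m; the calibration is good to about 2 mm. The wrist camera is an equidistant fisheye: a pixel r from the principal point sees the ray r / f radians off the axis. A picture is of the moment at which its call begins: read the wrist's pose just before it. camera_info takes no time and is no camera call; for the wrist camera it gives the pose at the moment of the call.
- ctrl.hand_in(): hands the job in; it is judged then, once.
The state is a dict: "time_s": time; "qpos": joint angles; "joint_vel": joint speeds; "tau": joint torques, N m; "ee_pos": TCP position; "eef_rot": TCP orientation; "force": force on the tool from outside, world axes, zero at the start; "moment": the same for the moment, N m; "grip_width": finger opening in m; "grip_force": force on a finger pad.
Only numpy, scipy, OpenCV 4.12 (cv2) and the standard library are available. Lean on these libraries where they do the work, as an engineer would, in place of code of your own. Each camera call takes 0.05 s, during which the arm holds its last target. There are 200 camera calls.

## Working session

There is one attempt and no reset: what is moved stays moved. The work goes in short steps, Python scripts to look and compute and a tool call to move; the robot and the scene stay as the last step left them, time stands still between calls to the robot, and variables do not carry over. Pictures are saved under pics/ and viewed, at most 10 in all, crops included, and the job is handed in when it is done.

Besides the shell and the picture viewer there is one more tool, called after ">>>" as name([rows], argument=value, ...), one row to a line, values as JSON. arm_command: Moves the arm, as the interface text tells. Its arguments: {"type":"object","properties":{"plan":{"type":"array"},"squeeze":{"type":"number"}},"required":["plan"]}

```bash
mkdir -p pics; cat > h.py <<'E'
import numpy as np, cv2
from station import ctrl, cams
from scipy.spatial.transform import Rotation as R
def cloud(name):
    im,d=cams.camera(name); i=cams.camera_info(name)
    v,u=np.mgrid[0:400,0:640]
    pc=np.stack([(u-i['cx'])/i['fx']*d,(v-i['cy'])/i['fy']*d,d],-1)
    T=np.linalg.inv(i['world_to_cam'])
    P=pc@T[:3,:3].T+T[:3,3]; P[d==0]=np.nan
    return im,P
E
python3 - <<'E'
from h import *
for n in ('scene','side'):
    im,P=cloud(n); cv2.imwrite(f'pics/{n}0.png',im); np.save(f'{n}.npy',P); 
    i=cams.camera_info(n); print(n,np.linalg.inv(i['world_to_cam']).round(2)[:3],i['fx'])
print(ctrl.get_obs())
E
```

```text
scene [[-0.65 -0.39  0.65 -0.24]
 [-0.76  0.31 -0.57  0.67]
 [ 0.02 -0.87 -0.5   0.76]] 398.43135816544253
side [[ 0.72  0.43 -0.55  1.27]
 [ 0.69 -0.43  0.58 -0.8 ]
 [ 0.01 -0.8  -0.6   0.97]] 406.06290315063126
{'time_s': 0.1, 'qpos': array([-1.35060704e+00,  3.00439557e-01,  1.52151408e+00, -4.66695881e-05,
        1.32069168e+00, -6.65901570e-02]), 'joint_vel': array([ 0.00154014, -0.00349537, -0.00159568,  0.00067195,  0.00035736,
        0.00172619]), 'tau': array([ 3.03173416e-03, -5.32634676e+01, -3.53281689e+01,  7.09908432e-02,
        2.34965107e-02, -5.75874128e-05]), 'ee_pos': array([ 0.15551517, -0.52731275,  0.20493197]), 'eef_rot': array([-3.14053932e+00, -2.49400622e-05,  2.86791003e-01]), 'force': array([ 0.06293639, -0.07642799, -0.4280417 ]), 'moment': array([-0.03582843, -0.01278714, -0.00441698]), 'grip_force': 0.0, 'grip_width': 0.09392244450041615}
```

View pics/scene0.png

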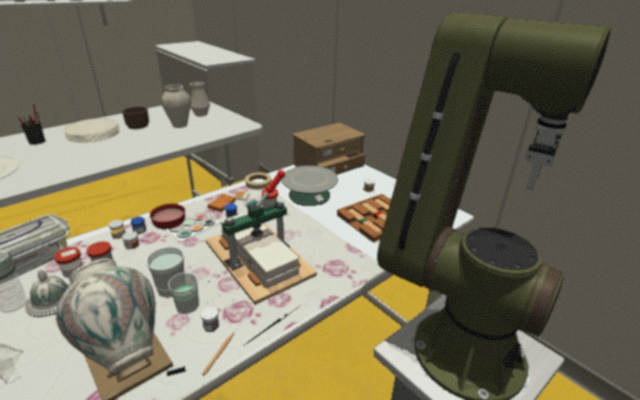

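View pics/side0.png

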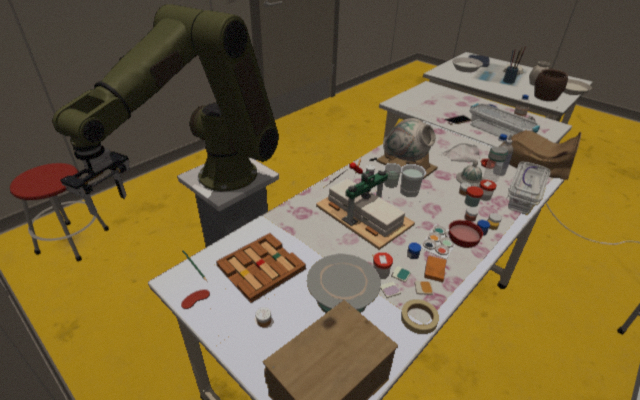

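The side view shows the case at about (261,263) and the clamp at about (366,207), with its lever on the robot side at about (355,168). The kidney is at (195,298), the amber jar at (263,318), and the paint jar shows in the scene view at (209,318). Next I'll fit poses from the depth.

```bash
python3 - <<'E'
from h import *
im={n:cv2.imread(f'pics/{n}0.png') for n in('scene','side')}
P={n:np.load(f'{n}.npy') for n in im}
def rect(pts):
    r=cv2.minAreaRect((pts[:,:2]*1000).astype(np.float32)); return [np.round(x,1) for x in r],len(pts)
for n in im:
    p=P[n]; h=cv2.cvtColor(im[n],cv2.COLOR_BGR2HSV); z=p[...,2]
    print(n,'bridge px',p[205,366] if n=='side' else p[215,255], 'case',p[263,261] if n=='side' else p[213,370])
    c=p[205,366] if n=='side' else p[222,262]
    near=np.hypot(p[...,0]-c[0],p[...,1]-c[1])<.2
    for nm,a,b in(('top',.073,.083),('bridge',.152,.163),('base',.012,.023)):
        m=(near&(z>a)&(z<b)).astype(np.uint8); m=cv2.morphologyEx(m,cv2.MORPH_OPEN,np.ones((2,2)))>0
        if m.sum()>10: print(nm,rect(p[m]),np.median(z[m]))
    red=near&(z>.19)&(((h[...,0]<8)|(h[...,0]>172))&(h[...,1]>150))
    if red.sum(): q=p[red]; print('red',len(q),q.min(0),q.max(0), q[np.argsort(q[:,2])[-8:]].mean(0))
    c=p[263,261] if n=='side' else p[213,370]
    near=np.hypot(p[...,0]-c[0],p[...,1]-c[1])<.16
    m=near&(z>.019)&(z<.03); print('case',rect(p[m]),np.median(z[m]))
    m=near&(z>.004)&(z<.035)&(h[...,1]>60); print('case all',rect(p[m]))
    for nm,lo,hi in(('red',-8,6),('yel',22,36),('grn',45,90)):
        hh=h[...,0].astype(int); hh=np.where(hh>170,hh-180,hh)
        m=near&(z>.004)&(z<.04)&(hh>=lo)&(hh<=hi)&(h[...,1]>140)
        if m.sum()>2: print(nm,m.sum(),np.median(p[m],0))
    cv2.imwrite(f'pics/crop_{n}.png', cv2.resize(im[n][130:300,200:420] if n=='side' else im[n][160:300,190:410],None,fx=3.4,fy=3.4))
E
```

```text
scene bridge px [0.57097809 0.20142945 0.16867804] case [ 0.53978323 -0.24004168  0.01641226]
top ([array([582.7, 198.5]), array([269.1, 136.1]), np.float64(38.7)], 1603) nan
bridge ([array([627.9,  98.2]), array([110.1, 380.5]), np.float64(27.8)], 402) nan
base ([array([584.4, 194.6]), array([189.2, 318.1]), np.float64(83.5)], 1587) nan
red 133 [0.56968218 0.10227059 0.21848787] [0.59350289 0.15457673 0.27259164] [0.57643132 0.10808126 0.27030656]
case ([array([ 516.9, -252.5]), array([219.8, 201.8]), np.float64(85.0)], 986) 0.025259391232275996
case all ([array([ 514.7, -249.1]), array([214.5, 197.4]), np.float64(84.8)], 1400)
red 23 [ 0.51301048 -0.24196838  0.0251821 ]
side bridge px [0.61465889 0.16174648 0.08067533] case [ 0.52289442 -0.25537037  0.0254162 ]
top ([array([576.1, 198. ]), array([226. , 230.9]), np.float64(52.7)], 1070) nan
bridge ([array([585.9, 251.8]), array([ 58.3, 316. ]), np.float64(6.4)], 208) 0.1561794837131243
base ([array([633.5, 128.6]), array([363.9, 189.7]), np.float64(28.1)], 908) nan
red 61 [0.57793733 0.09147329 0.22431713] [0.59642507 0.13940007 0.2741163 ] [0.58662939 0.10058191 0.27049115]
case ([array([ 516.6, -252.5]), array([217.5, 203.5]), np.float64(85.1)], 2168) 0.023959810141972238
case all ([array([ 518.6, -254.2]), array([215.5, 200.3]), np.float64(84.7)], 3209)
red 37 [ 0.5166688  -0.25702013  0.02374186]
```

View pics/crop_side.png

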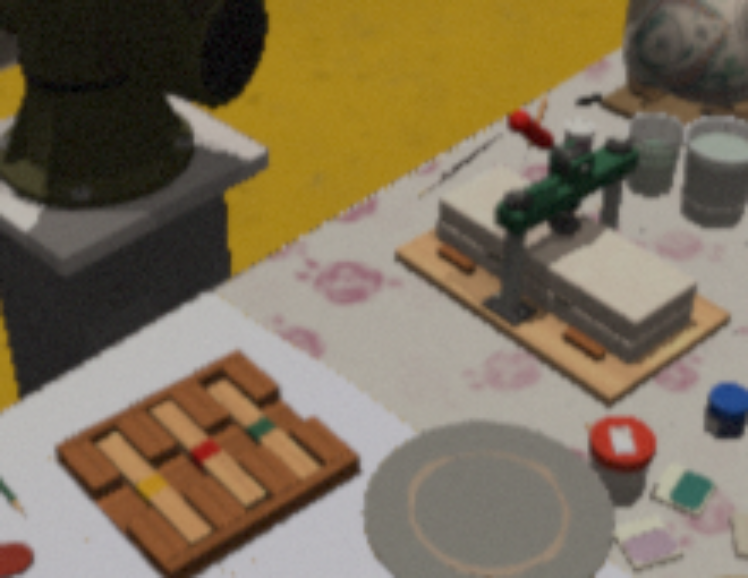

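The crop shows the strips in pocket order from the clamp side: green (265,428), red (205,450), yellow (152,487). The lever points to the robot's right, so the clamp's x is close to world +x. Next I'll refine the clamp and case fit.

```bash
cat >> h.py <<'E'
def goto(x,y,z,yaw):
    "shift (mm) and turn in tool axes to a tool-down pose, from the measured pose"
    o=ctrl.get_obs(); A=R.from_euler('xyz',o['eef_rot']); B=R.from_euler('xyz',[np.pi,0,yaw])
    d=A.inv().apply(np.array([x,y,z])-o['ee_pos'])*1000
    print('to',np.round([x,y,z,yaw],3),'shift',d.round(1),'rot',(A.inv()*B).as_rotvec().round(4),'F',o['force'].round(1),'t',round(o['time_s'],1))
def fitrect(pts,L,W,x0):
    "pose of an LxW rectangle that holds the points tightly (outside penalty, extremes pulled to the edges)"
    from scipy.optimize import minimize
    def f(p):
        c,s=np.cos(p[2]),np.sin(p[2]); d=pts[:,:2]-p[:2]
        u=np.abs(c*d[:,0]+s*d[:,1])-L/2; v=np.abs(-s*d[:,0]+c*d[:,1])-W/2
        return np.minimum(np.maximum(u,0),.01).sum()+np.minimum(np.maximum(v,0),.01).sum()
    return minimize(f,x0,method='Nelder-Mead',options=dict(xatol=1e-5,fatol=1e-6,initial_simplex=np.array(x0)+np.vstack([np.zeros(3),np.diag([.02,.02,.1])])))
E
python3 - <<'E'
from h import *
for n in('scene','side'):
    im=cv2.imread(f'pics/{n}0.png'); p=np.load(f'{n}.npy'); z=p[...,2]; h=cv2.cvtColor(im,cv2.COLOR_BGR2HSV)
    near=np.hypot(p[...,0]-.58,p[...,1]-.195)<.2
    m=near&(z>.071)&(z<.085)&(h[...,1]<70)
    k,l,st,_=cv2.connectedComponentsWithStats(m.astype(np.uint8)); 
    big=[i for i in range(1,k) if st[i,4]>60]; q=p[np.isin(l,big)]; r=fitrect(q,.29,.104,[.58,.195,-.1])
    print(n,'mould',r.x.round(4),r.fun/len(q),len(q),'z',np.median(q[:,2]), cv2.minAreaRect((q[:,:2]*1000).astype(np.float32)))
    m=near&(z>.012)&(z<.024)&(h[...,1]>60); q=p[m]; r=fitrect(q,.325,.2,[.58,.195,-.1]); print(' base',r.x.round(4),r.fun/len(q),len(q),np.median(q[:,2]))
    m=near&(z>.135)&(z<.162)&(h[...,0]>60)&(h[...,0]<95)&(h[...,1]>70); q=p[m]; print(' green',q[:,:2].mean(0),cv2.minAreaRect((q[:,:2]*1000).astype(np.float32)),len(q))
    near=np.hypot(p[...,0]-.517,p[...,1]+.2525)<.16
    q=p[near&(z>.018)&(z<.03)&(h[...,1]>60)]; r=fitrect(q,.198,.214,[.517,-.2525,-.09]); print(' case',r.x.round(4),r.fun/len(q))
    for nm,c,rr in(('kid',(195,298),8),('amb',(263,316),5)) if n=='side' else (('pj',(209,317),5),):
        print(nm,np.nanmedian(p[c[1]-rr:c[1]+rr,c[0]-rr:c[0]+rr].reshape(-1,3),0).round(3))
goto(.517,-.2525,.10,-.088)
E
```

```text
scene mould [ 0.5713  0.1939 -0.0736] 0.0 1570 z 0.07984137073428227 ((545.8309326171875, 195.81320190429688), (103.33602905273438, 205.8353729248047), 85.63780212402344)
 base [ 0.5849  0.1928 -0.0728] 4.2438441255344784e-07 1607 0.019838116748746693
 green [0.57577023 0.20268838] ((583.592529296875, 195.63612365722656), (184.77383422851562, 31.70339012145996), 85.97937774658203) 577
 case [ 0.5152 -0.2494 -0.087 ] 1.8381653072606682e-07
pj [0.429 0.426 0.049]
side mould [ 0.5895  0.1893 -0.0619] 1.2008952647621798e-05 1116 z 0.078550368691716 ((588.8597412109375, 187.56851196289062), (109.85124969482422, 291.6733093261719), 86.77005004882812)
 base [ 0.5888  0.1872 -0.0667] 1.0351530694340725e-05 940 0.018645139169630176
 green [0.59835967 0.17587684] ((592.2860107421875, 186.88722229003906), (186.72329711914062, 33.617218017578125), 86.59081268310547) 291
 case [ 0.5187 -0.2546 -0.0946] 3.956281965321174e-06
kid [ 0.475 -0.473  0.005]
amb [ 0.689 -0.389  0.039]
to [ 0.517 -0.252  0.1   -0.088] shift [ 424.5 -161.2  105.1] rot [-1.000e-03  2.000e-04  3.748e-01] F [ 0.1 -0.1 -0.4] t 0.1
```

Units first: shifts go in shares of 750 mm and turns go in shares of 2 pi rad. So 424 mm / 750 = 0.5653, -161 mm / 750 = -0.2147, 0.375 rad / 6.2832 = 0.0597.

>>> arm_command([
  [[0.5653, -0.2147, 0.0533, 0, 0, 0.0597, 0.0], [0.5653, -0.2147, 0.0533, 0, 0, 0.0597, 0.0], [0.5653, -0.2147, 0.0533, 0, 0, 0.0597, 0.0], [0.5653, -0.2147, 0.0533, 0, 0, 0.0597, 0.0], [0.5653, -0.2147, 0.0533, 0, 0, 0.0597, 0.0], [0.5653, -0.2147, 0.0533, 0, 0, 0.0597, 0.0], [0.5653, -0.2147, 0.0533, 0, 0, 0.0597, 0.0], [0.5653, -0.2147, 0.0533, 0, 0, 0.0597, 0.0], [0.5653, -0.2147, 0.0533, 0, 0, 0.0597, 0.0], [0.5653, -0.2147, 0.0533, 0, 0, 0.0597, 0.0], [0.5653, -0.2147, 0.0533, 0, 0, 0.0597, 0.0], [0.5653, -0.2147, 0.0533, 0, 0, 0.0597, 0.0]],
], squeeze=20)

```text
time_s: 1.3
ee_pos: [0.516, -0.2538, 0.1653]
eef_rot: [-3.142, 0.001, -0.088]
force: [-0.9, -0.8, -0.5]
grip_width: 0.0467
grip_force: 0.0
```

```bash
python3 - <<'E'
from h import *
o=ctrl.get_obs(); print(o['ee_pos'],o['eef_rot'],o['grip_width'],o['qpos'].round(2))
i=cams.camera_info('wrist'); print(i)
im,d=cams.camera('wrist'); cv2.imwrite('pics/w1.png',im); np.save('w1d.npy',d); 
E
```

```text
[ 0.51597535 -0.25378641  0.16528268] [-3.14157108e+00  5.87241457e-04 -8.84490150e-02] 0.04668812037165636 [-0.52  0.39  1.5  -0.    1.26  1.14]
{'fx': 309.70691628693146, 'fy': 309.70691628693146, 'cx': 317.9132053399832, 'cy': 199.00927895746412, 'world_to_cam': array([[-0.08725424, -0.99618475, -0.00162341, -0.20687242],
       [-0.96481402,  0.08410055,  0.24912045,  0.50338201],
       [-0.24803347,  0.02330311, -0.96847115,  0.48541188],
       [ 0.        ,  0.        ,  0.        ,  1.        ]])}
```

View pics/w1.png

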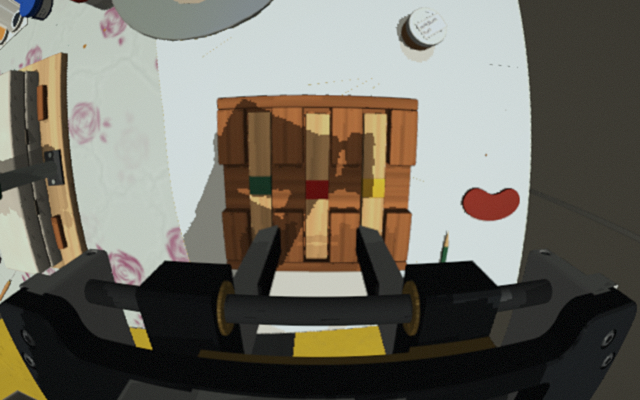

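Wrist view: bands are at green (260,186), red (317,189) and yellow (374,188), with the fingers at the bottom. Converting these to world coordinates.

```bash
cat >> h.py <<'E'
def wpix(i,u,v,z):
    "world point on plane z seen at wrist pixel"
    x=np.array([u-i['cx'],v-i['cy']],float); r=np.hypot(*x); t=r/i['fx']
    c=np.r_[np.sin(t)*x/r,np.cos(t)]; T=np.linalg.inv(i['world_to_cam'])
    d=T[:3,:3]@c; o=T[:3,3]; return o+d*(z-o[2])/d[2]
def bands(im,i,zs=dict(red=.024,yel=.020,grn=.016)):
    h=cv2.cvtColor(im,cv2.COLOR_BGR2HSV); hh=h[...,0].astype(int); hh=np.where(hh>160,hh-180,hh); out={}
    for nm,lo,hi in(('red',-10,5),('yel',22,34),('grn',60,100)):
        m=((hh>=lo)&(hh<=hi)&(h[...,1]>150)&(h[...,2]>40)).astype(np.uint8); m=cv2.morphologyEx(m,cv2.MORPH_OPEN,np.ones((3,3)))
        k,l,st,ce=cv2.connectedComponentsWithStats(m)
        out[nm]=[(ce[j].round(1),st[j,:4],wpix(i,*ce[j],zs[nm]).round(4)) for j in range(1,k) if 40<st[j,4]<1500]
    return out
E
python3 - <<'E'
from h import *
im=cv2.imread('pics/w1.png'); i=cams.camera_info('wrist')
for k,v in bands(im,i).items(): print(k,*v,sep='\n  ')
# red strip ends
for p in((317.5,113),(316,260)): print(wpix(i,*p,.024))
for p,z in(((218,97),.024),((418,98),.024),((409,270),.024),((225,270),.024)): print('case corner',wpix(i,*p,z).round(4))
E
```

```text
red
  (array([316.5, 189.2]), array([306, 181,  23,  18], dtype=int32), array([ 0.5166, -0.2518,  0.024 ]))
  (array([490. , 203.6]), array([463, 189,  56,  31], dtype=int32), array([ 0.482 , -0.4573,  0.024 ]))
yel
  (array([377.9, 187.8]), array([372, 179,  13,  19], dtype=int32), array([ 0.5115, -0.3183,  0.02  ]))
  (array([141. , 338.5]), array([130, 328,  23,  22], dtype=int32), array([0.307 , 0.0396, 0.02  ]))
grn
[ 0.59622919 -0.26000339  0.024     ]
[ 0.43435714 -0.24390564  0.024     ]
case corner [ 0.6258 -0.1571  0.024 ]
case corner [ 0.6061 -0.3673  0.024 ]
case corner [ 0.409  -0.3531  0.024 ]
case corner [ 0.4281 -0.1339  0.024 ]
```

To row units: 155 mm / 750 = 0.2067, 140 mm / 750 = 0.1867, 0.007 rad / 6.2832 = 0.0011.

>>> arm_command([
  [[0, -0.0027, 0.0667, 0, 0, 0.0011, 0.0], [0, -0.0027, 0.1333, 0, 0, 0.0011, 0.0], [0, -0.0027, 0.1867, 0, 0, 0.0011, 0.0], [0, -0.0027, 0.2067, 0, 0, 0.0011, 0.0], [0, -0.0027, 0.2067, 0, 0, 0.0011, 0.0], [0, -0.0027, 0.2067, 0, 0, 0.0011, 0.0], [0, -0.0027, 0.2067, 0, 0, 0.0011, 0.7], [0, -0.0027, 0.2067, 0, 0, 0.0011, 0.7], [0, -0.0027, 0.2067, 0, 0, 0.0011, 0.7], [0, -0.0027, 0.2067, 0, 0, 0.0011, 0.7]],
], squeeze=20)

```text
time_s: 2.35
ee_pos: [0.5172, -0.2513, 0.0113]
eef_rot: [3.141, -0.001, -0.095]
force: [-1.1, -0.4, 5.9]
grip_width: 0.0237
grip_force: 20.0
```

To row units: -150 mm / 750 = -0.2, -100 mm / 750 = -0.1333.

>>> arm_command([
  [[0, 0, -0.0667, 0, 0, 0, 0.7], [0, 0, -0.1333, 0, 0, 0, 0.7], [0, 0, -0.2, 0, 0, 0, 0.7], [0, 0, -0.2, 0, 0, 0, 0.7]],
])

```text
time_s: 2.75
ee_pos: [0.5192, -0.2523, 0.1676]
eef_rot: [3.137, -0.01, -0.095]
force: [-0.1, 0.6, -1.1]
grip_width: 0.0237
grip_force: 20.0
```

```bash
python3 - <<'E'
from h import *
o=ctrl.get_obs(); print(o['ee_pos'],o['force'],o['grip_width'])
goto(.438,.201,.16,-.068)
E
```

```text
[ 0.51917334 -0.25232152  0.16759012] [-0.09051153  0.55302424 -1.12803403] 0.023655208036059947
to [ 0.438  0.201  0.16  -0.068] shift [-123.9 -443.6    4.4] rot [ 0.0046 -0.0099 -0.027 ] F [-0.1  0.6 -1.1] t 2.8
```

To row units: -443 mm / 750 = -0.5907, -124 mm / 750 = -0.1653, -0.027 rad / 6.2832 = -0.0043.

>>> arm_command([
  [[-0.1653, -0.5907, -0.0067, 0, 0, -0.0043, 0.7], [-0.1653, -0.5907, -0.0067, 0, 0, -0.0043, 0.7], [-0.1653, -0.5907, -0.0067, 0, 0, -0.0043, 0.7], [-0.1653, -0.5907, -0.0067, 0, 0, -0.0043, 0.7], [-0.1653, -0.5907, -0.0067, 0, 0, -0.0043, 0.7], [-0.1653, -0.5907, -0.0067, 0, 0, -0.0043, 0.7], [-0.1653, -0.5907, -0.0067, 0, 0, -0.0043, 0.7], [-0.1653, -0.5907, -0.0067, 0, 0, -0.0043, 0.7], [-0.1653, -0.5907, -0.0067, 0, 0, -0.0043, 0.7], [-0.1653, -0.5907, -0.0067, 0, 0, -0.0043, 0.7], [-0.1653, -0.5907, -0.0067, 0, 0, -0.0043, 0.7], [-0.1653, -0.5907, -0.0067, 0, 0, -0.0043, 0.7]],
])

```text
time_s: 3.95
ee_pos: [0.4356, 0.2007, 0.165]
eef_rot: [3.141, 0.001, -0.068]
force: [0.5, -0.7, -0.9]
grip_width: 0.0236
grip_force: 20.0
```

```bash
python3 - <<'E'
from h import *
o=ctrl.get_obs(); print(o['ee_pos'],o['eef_rot'],o['force'],o['grip_width'])
i=cams.camera_info('wrist')
im,d=cams.camera('wrist'); cv2.imwrite('pics/w2.png',im); np.save('w2d.npy',d); np.save('w2T.npy',i['world_to_cam'])
E
```

```text
[0.4356247  0.2007404  0.16502417] [ 3.14107346e+00  5.94402157e-04 -6.83805691e-02] [ 0.54771102 -0.67936102 -0.93168291] 0.02357558767687883
```

View pics/w2.png

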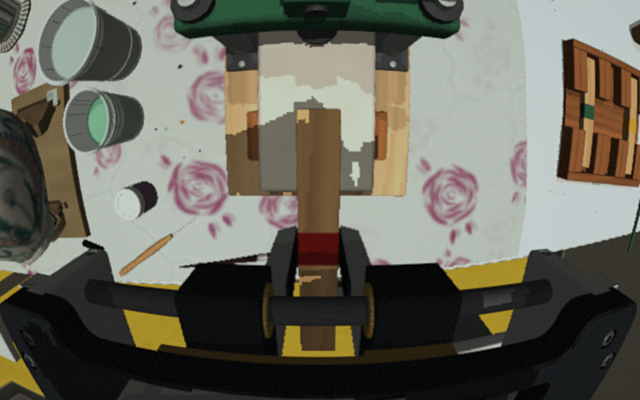

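Wrist view: the strip is held (red band at (319,247)). The mould's near corners are at about (260,190) and (374,190), the bridge is at the top, and the pad is at about (317,38).

```bash
python3 - <<'E'
from h import *
i=cams.camera_info('wrist'); i['world_to_cam']=np.load('w2T.npy'); d=np.load('w2d.npy')
im=cv2.imread('pics/w2.png')
v,u=np.mgrid[0:400,0:640]; x=np.stack([u-i['cx'],v-i['cy']],-1); r=np.hypot(x[...,0],x[...,1])+1e-9; t=r/i['fx']
# depth along axis
pc=np.stack([x[...,0]/r*np.tan(t)*d,x[...,1]/r*np.tan(t)*d,d],-1); T=np.linalg.inv(i['world_to_cam']); P=pc@T[:3,:3].T+T[:3,3]; P[d==0]=np.nan
z=P[...,2]
c=np.array([.588,.191]); yaw=-.068; a=np.array([[np.cos(yaw),np.sin(yaw)],[-np.sin(yaw),np.cos(yaw)]])
L=np.dstack([(P[...,:2]-c)@a.T,z])
m=(z>.073)&(z<.083)&(abs(L[...,1])<.07)&(u>230)&(u<400)
q=L[m]; print('top z',np.median(q[:,2]),'xmin',np.percentile(q[:,0],.5))
for x0 in(-.13,-.11,-.09,-.07,-.05,-.03):
    s=q[abs(q[:,0]-x0)<.006]
    if len(s)>5: print(x0,'y',s[:,1].min(),s[:,1].max(),np.median(s[:,2]))
h=cv2.cvtColor(im,cv2.COLOR_BGR2HSV)
m=(z>.125)&(z<.165)&(h[...,0]>60)&(h[...,0]<95)&(v<60)&(h[...,1]>70); g=L[m]; print('bridge',len(g),'y',np.percentile(g[:,1],[1,99]))
for y0 in(-.08,-.06,-.04,.04,.06,.08):
    s=g[abs(g[:,1]-y0)<.008]; print(y0,'xmin',np.percentile(s[:,0],5) if len(s) else None)
m=(z>.08)&(z<.13)&(abs(L[...,1])<.025)&(L[...,0]>-.03)&(v<60); s=L[m]; print('pad',len(s)); 
if len(s): print(s.min(0),s.max(0),np.percentile(s,[5,50,95],axis=0).round(4))
m=(z>.16)&(z<.20)&(abs(L[...,1]+.0)<.03)&(v>105)&(v<240); s=L[m]; print('strip?',len(s))
m=(abs(u-320)<45)&(v>100)&(v<225)&(z>.1); s=L[m]; print('strip',np.percentile(s,[2,50,98],axis=0).round(4)); mid=lambda lo,hi:(s[(s[:,0]>lo)&(s[:,0]<hi)][:,1]); print([ (mid(a,a+.015).min().round(4),mid(a,a+.015).max().round(4)) for a in(-.13,-.11,-.095)])
E
```

```text
top z 0.07782738200803663 xmin -0.139988569157678
-0.13 y -0.049539010314039386 0.05302837716515506 0.077790968946996
-0.11 y -0.04950812712624643 0.05343369145079395 0.07783339662001956
-0.09 y -0.04987045624108628 0.05283755313312931 0.07782145336477292
-0.07 y -0.04959331140563968 0.05332668940043772 0.07782506581903922
-0.05 y -0.04943354314416286 0.05317932693237146 0.07781587305501286
-0.03 y -0.04954628783200008 0.0531529820511562 0.07790502184326561
bridge 6767 y [-0.08742445  0.08985288]
-0.08 xmin -0.017451431429636337
-0.06 xmin -0.017305277241194003
-0.04 xmin -0.017239779421123577
0.04 xmin -0.01708283304188482
0.06 xmin -0.017132768524543682
0.08 xmin -0.017157621349864247
pad 431
[-0.02467085 -0.01763725  0.08002356] [-0.00546541  0.02373311  0.12416944] [[-0.016  -0.0113  0.0953]
 [-0.011   0.0009  0.0986]
 [-0.007   0.0136  0.1018]]
strip? 6153
strip [[-0.1366 -0.0113  0.1762]
 [-0.1046 -0.      0.1776]
 [-0.0749  0.0113  0.1789]]
[(np.float64(-0.0118), np.float64(0.0123)), (np.float64(-0.0116), np.float64(0.0115)), (np.float64(-0.012), np.float64(0.0119))]
```

To row units: 79 mm / 750 = 0.1053, 70 mm / 750 = 0.0933.

>>> arm_command([
  [[0.0293, -0.0027, 0, 0, 0, 0, 0.7], [0.06, -0.0027, 0.0533, 0, 0, 0, 0.7], [0.06, -0.0027, 0.0933, 0, 0, 0, 0.7], [0.06, -0.0027, 0.1053, 0, 0, 0, 0.7], [0.06, -0.0027, 0.1053, 0, 0, 0, 0.7], [0.06, -0.0027, 0.1053, 0, 0, 0, 0.7], [0.06, -0.0027, 0.1053, 0, 0, 0, 0.7]],
])

```text
time_s: 4.7
ee_pos: [0.4812, 0.2006, 0.0881]
eef_rot: [-3.141, -0.002, -0.068]
force: [0.3, 0.1, -0.8]
grip_width: 0.0236
grip_force: 20.0
```

```bash
cat >> h.py <<'E'
def wcloud():
    o=ctrl.get_obs(); i=cams.camera_info('wrist'); im,d=cams.camera('wrist')
    v,u=np.mgrid[0:400,0:640]; x=np.stack([u-i['cx'],v-i['cy']],-1); r=np.hypot(x[...,0],x[...,1])+1e-9; k=np.tan(r/i['fx'])/r*d
    T=np.linalg.inv(i['world_to_cam']); P=np.dstack([x[...,0]*k,x[...,1]*k,d])@T[:3,:3].T+T[:3,3]; P[d==0]=np.nan
    return o,im,P
C=np.array([.589,.1928]); CY=-.068
def loc(P,c=C,yaw=CY):
    a=np.array([[np.cos(yaw),np.sin(yaw)],[-np.sin(yaw),np.cos(yaw)]])
    return np.concatenate([(P[...,:2]-c)@a.T,P[...,2:]],-1)
E
python3 - <<'E'
from h import *
o,im,P=wcloud(); cv2.imwrite('pics/w3.png',im); L=loc(P)
print('tcp',loc(o['ee_pos']).round(4),o['ee_pos'],o['force'])
v,u=np.mgrid[0:400,0:640]
m=(abs(L[...,1])<.03)&(L[...,0]>-.1)&(L[...,0]<-.02)&(L[...,2]>.084)&(L[...,2]<.11); s=L[m]; print('strip',len(s),np.percentile(s,[1,50,99],axis=0).round(4))
m=(abs(L[...,1])<.05)&(L[...,0]>-.1)&(L[...,0]<-.02)&(L[...,2]<.083)&(L[...,2]>.07); print('mould z',np.nanmedian(L[m][:,2]))
for z0 in np.arange(.084,.13,.002):
    m=(abs(L[...,1])<.03)&(L[...,0]>-.03)&(L[...,0]<.02)&(abs(L[...,2]-z0)<.001); s=L[m]
    if len(s): print(round(z0,3),len(s),s[:,0].min().round(4),s[:,1].min().round(4),s[:,1].max().round(4))
E
```

```text
tcp [-0.1081  0.0005  0.0881] [0.48121365 0.2006247  0.08806963] [ 0.26081896  0.05749766 -0.79589614]
strip 5907 [[-0.0996 -0.0188  0.0929]
 [-0.0656  0.0011  0.1011]
 [-0.0298  0.0211  0.107 ]]
mould z 0.07785674997157192
0.092 5 -0.0176 -0.0044 0.0028
0.094 31 -0.0178 -0.0116 0.01
0.096 49 -0.0179 -0.0108 0.0104
0.098 183 -0.0297 -0.0124 0.0109
0.1 70 -0.0299 -0.0101 0.0123
0.102 47 -0.0299 -0.0106 0.0123
```

View pics/w3.png

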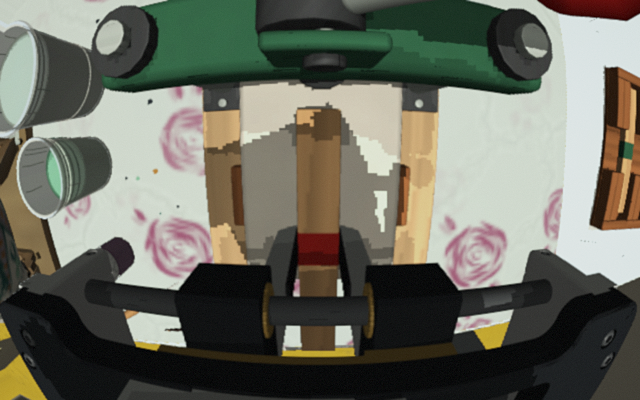

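The strip is centred on the mould with its front edge 12 mm short of the pad and 5 mm above the top. Lowering it until it touches.

To row units: 5.5 mm / 750 = 0.0073, 4.5 mm / 750 = 0.006.

>>> arm_command([
  [[0, 0, 0.004, 0, 0, 0, 0.7], [0, 0, 0.006, 0, 0, 0, 0.7], [0, 0, 0.0073, 0, 0, 0, 0.7], [0, 0, 0.0073, 0, 0, 0, 0.7]],
])

```text
time_s: 5.15
ee_pos: [0.481, 0.2007, 0.0828]
eef_rot: [-3.141, -0.002, -0.068]
force: [-6.7, -3.1, 20.0]
grip_width: 0.0238
grip_force: 20.0
```

To row units: 10 mm / 750 = 0.0133, 8 mm / 750 = 0.0107.

>>> arm_command([
  [[0, 0, -0.0009, 0, 0, 0, 0.7], [0.0053, 0, -0.0009, 0, 0, 0, 0.7], [0.0107, 0, -0.0009, 0, 0, 0, 0.7], [0.0133, 0, -0.0009, 0, 0, 0, 0.7]],
])

```text
time_s: 5.55
ee_pos: [0.4907, 0.2002, 0.0828]
eef_rot: [-3.141, -0.0, -0.068]
force: [-7.6, 0.9, 12.6]
grip_width: 0.0237
grip_force: 20.0
```

To row units: 5 mm / 750 = 0.0067, 4 mm / 750 = 0.0053.

>>> arm_command([
  [[0.0027, 0, 0, 0, 0, 0, 0.7], [0.0053, 0, 0, 0, 0, 0, 0.7], [0.0067, 0, 0, 0, 0, 0, 0.7], [0.0067, 0, 0, 0, 0, 0, 0.7]],
])

```text
time_s: 5.95
ee_pos: [0.4941, 0.2, 0.0824]
eef_rot: [-3.141, 0.003, -0.068]
force: [-17.9, 0.4, 16.3]
grip_width: 0.0239
grip_force: 20.0
```

To row units: 3 mm / 750 = 0.004, 2 mm / 750 = 0.0027.

>>> arm_command([
  [[0.0027, 0, -0.0007, 0, 0, 0, 0.7], [0.004, 0, -0.0007, 0, 0, 0, 0.7], [0.004, 0, -0.0007, 0, 0, 0, 0.7]],
])

```text
time_s: 6.25
ee_pos: [0.496, 0.1998, 0.0821]
eef_rot: [3.141, 0.006, -0.068]
force: [-20.5, 2.3, 11.6]
grip_width: 0.0239
grip_force: 20.0
```

```bash
python3 - <<'E'
from h import *
o,im,P=wcloud(); L=loc(P)
print('tcp',loc(o['ee_pos']).round(4),o['force'])
m=(abs(L[...,1])<.008)&(L[...,0]>-.09)&(L[...,0]<.01)&(L[...,2]>.088)&(L[...,2]<.1); s=L[m]
for x in np.arange(-.08,.0,.005):
    t=s[abs(s[:,0]-x)<.0025]; print(round(x,3),len(t),np.median(t[:,2]).round(4) if len(t) else '')
for z0 in np.arange(.084,.12,.002):
    m=(abs(L[...,1])<.03)&(L[...,0]>-.025)&(L[...,0]<.02)&(abs(L[...,2]-z0)<.001); s=L[m]
    if len(s): print(round(z0,3),len(s),s[:,0].min().round(4),s[:,1].min().round(4),s[:,1].max().round(4))
h=cv2.cvtColor(im,cv2.COLOR_BGR2HSV); m=(abs(L[...,1])<.03)&(L[...,2]>.088)&(L[...,2]<.1)&((h[...,0]<5)|(h[...,0]>172))&(h[...,1]>170); print('band',L[m].min(0),L[m].max(0))
E
```

```text
tcp [-0.0933  0.0007  0.0821] [-20.45873965   2.31320661  11.64203638]
-0.08 230 0.0958
-0.075 241 0.0959
-0.07 238 0.0958
-0.065 256 0.0958
-0.06 264 0.0959
-0.055 270 0.0959
-0.05 272 0.0958
-0.045 271 0.0959
-0.04 273 0.0958
-0.035 293 0.0959
-0.03 270 0.0959
-0.025 285 0.0959
-0.02 101 0.0958
-0.015 0 
-0.01 0 
-0.005 0 
0.094 35 -0.0247 -0.0103 0.0131
0.096 346 -0.0247 -0.0103 0.0131
0.098 19 -0.0246 -0.008 0.0124
band [-0.10694318 -0.01064554  0.09434235] [-0.08489516  0.01316327  0.09999223]
```

The thick strip is blocked: its front edge stops at the pad's rim (x about -17 mm) and it slips in the fingers. I'll take it back to its pocket.

To row units: -90 mm / 750 = -0.12, -60 mm / 750 = -0.08.

>>> arm_command([
  [[-0.0133, 0, 0, 0, 0, 0, 0.7], [-0.04, 0, -0.0133, 0, 0, 0, 0.7], [-0.08, 0, -0.0667, 0, 0, 0, 0.7], [-0.08, 0, -0.12, 0, 0, 0, 0.7], [-0.08, 0, -0.12, 0, 0, 0, 0.7], [-0.08, 0, -0.12, 0, 0, 0, 0.7]],
])

```text
time_s: 6.9
ee_pos: [0.4388, 0.2035, 0.1725]
eef_rot: [-3.141, -0.002, -0.068]
force: [-0.1, 0.3, -1.3]
grip_width: 0.0238
grip_force: 20.0
```

```bash
python3 - <<'E'
from h import *
goto(.519,-.252,.16,-.095)
E
```

```text
to [ 0.519 -0.252  0.16  -0.095] shift [110.9 449.   12.4] rot [-0.0007 -0.0016  0.027 ] F [-0.1  0.3 -1.3] t 6.9
```

To row units: 449 mm / 750 = 0.5987, 111 mm / 750 = 0.148, 0.027 rad / 6.2832 = 0.0043.

>>> arm_command([
  [[0.148, 0.5987, 0.016, 0, 0, 0.0043, 0.7], [0.148, 0.5987, 0.016, 0, 0, 0.0043, 0.7], [0.148, 0.5987, 0.016, 0, 0, 0.0043, 0.7], [0.148, 0.5987, 0.016, 0, 0, 0.0043, 0.7], [0.148, 0.5987, 0.016, 0, 0, 0.0043, 0.7], [0.148, 0.5987, 0.016, 0, 0, 0.0043, 0.7], [0.148, 0.5987, 0.016, 0, 0, 0.0043, 0.7], [0.148, 0.5987, 0.016, 0, 0, 0.0043, 0.7], [0.148, 0.5987, 0.016, 0, 0, 0.0043, 0.7], [0.148, 0.5987, 0.016, 0, 0, 0.0043, 0.7], [0.148, 0.5987, 0.016, 0, 0, 0.0043, 0.7], [0.148, 0.5987, 0.016, 0, 0, 0.0043, 0.7]],
])

```text
time_s: 8.1
ee_pos: [0.5185, -0.251, 0.159]
eef_rot: [-3.141, 0.002, -0.095]
force: [0.3, 0.5, -0.3]
grip_width: 0.0237
grip_force: 20.0
```

```bash
cat >> h.py <<'E'
def case():
    "case, held strip and lying strips from the wrist camera, in nominal case axes"
    o,im,P=wcloud(); L=loc(P,np.array([.517,-.252]),-.095); z=L[...,2]
    print('tcp',loc(o['ee_pos'],np.array([.517,-.252]),-.095).round(4),o['eef_rot'].round(3),o['force'].round(1))
    f=lambda m:(m.sum(),np.percentile(L[m],[1,50,99],axis=0).round(4).tolist()) if m.sum()>20 else None
    box=(abs(L[...,0])<.12)&(abs(L[...,1])<.13)
    print('walls',f(box&(z>.022)&(z<.027)))
    h=cv2.cvtColor(im,cv2.COLOR_BGR2HSV); H=h[...,0].astype(int); H=np.where(H>160,H-180,H)
    for n,lo,hi in(('red',-10,5),('yel',22,34),('grn',60,100)):
        print(n,f(box&(z>.008)&(H>=lo)&(H<=hi)&(h[...,1]>150)))
    # pocket side walls: jumps between wall top and floor
    for y0 in(-.062,0,.062):
        s=L[box&(abs(L[...,1]-y0)<.025)&(L[...,0]>.035)&(L[...,0]<.075)]
        w=s[(s[:,2]>.0225)&(s[:,2]<.026)][:,1]
        a,b=w[w<y0],w[w>y0]; print('pocket',y0,'wall edges',a.max().round(4) if len(a) else '',b.min().round(4) if len(b) else '')
    return o,im,L
E
python3 - <<'E'
from h import *
o,im,L=case(); z=L[...,2]
m=(abs(L[...,1])<.03)&(z>.12)&(L[...,0]>.03)&(L[...,0]<.1); s=L[m]; print('held',np.percentile(s,[1,50,99],axis=0).round(4))
E
```

```text
tcp [0.0014 0.0011 0.159 ] [-3.141e+00  2.000e-03 -9.500e-02] [ 0.3  0.5 -0.3]
walls (np.int64(11335), [[-0.082, -0.1047, 0.0222], [0.0547, -0.0049, 0.0238], [0.0989, 0.1059, 0.0256]])
red (np.int64(1385), [[-0.0121, -0.0204, 0.1715], [-0.001, 0.0017, 0.1731], [0.0251, 0.0136, 0.2915]])
yel (np.int64(1034), [[-0.0655, -0.0719, 0.0187], [0.0202, -0.012, 0.2819], [0.0322, 0.0897, 0.2995]])
grn (np.int64(839), [[0.0006, -0.0689, 0.1851], [0.0252, 0.0079, 0.2919], [0.0359, 0.0814, 0.2982]])
pocket -0.062 wall edges -0.0755 -0.0459
pocket 0 wall edges -0.0202 0.0244
pocket 0.062 wall edges 0.0479 0.077
held [[ 3.010e-02 -2.930e-02  1.717e-01]
 [ 3.520e-02  2.000e-04  2.698e-01]
 [ 7.640e-02  2.940e-02  2.809e-01]]
```

To row units: 147 mm / 750 = 0.196, 142 mm / 750 = 0.1893.

>>> arm_command([
  [[0, 0, 0.0667, 0, 0, 0, 0.7], [0, 0, 0.1333, 0, 0, 0, 0.7], [0, 0, 0.1733, 0, 0, 0, 0.7], [0, 0, 0.1893, 0, 0, 0, 0.7], [0, 0, 0.196, 0, 0, 0, 0.7], [0, 0, 0.196, 0, 0, 0, 0.7], [0, 0, 0.196, 0, 0, 0, 0.7]],
])

```text
time_s: 8.85
ee_pos: [0.5197, -0.2523, 0.0149]
eef_rot: [3.141, -0.002, -0.095]
force: [0.0, -0.0, -0.1]
grip_width: 0.0238
grip_force: 20.0
```

>>> arm_command([
  [[0, 0, 0, 0, 0, 0, 0.0], [0, 0, 0, 0, 0, 0, 0.0], [0, 0, 0, 0, 0, 0, 0.0], [0, 0, -0.0533, 0, 0, 0, 0.0], [0, 0, -0.12, 0, 0, 0, 0.0], [0, 0, -0.16, 0, 0, 0, 0.0], [0, 0, -0.16, 0, 0, 0, 0.0], [0, 0, -0.16, 0, 0, 0, 0.0]],
])

```text
time_s: 9.65
ee_pos: [0.5188, -0.2521, 0.1333]
eef_rot: [3.141, -0.001, -0.095]
force: [0.2, -1.2, -1.2]
grip_width: 0.0469
grip_force: 0.0
```

```bash
python3 - <<'E'
from h import *
o,im,L=case(); z=L[...,2]; cv2.imwrite('pics/w4.png',im)
m=(abs(L[...,1])<.011)&(z>.018)&(z<.03)&(abs(L[...,0])<.1); s=L[m]; print('red strip',np.percentile(s,[1,50,99],axis=0).round(4))
m=(abs(L[...,1]+.061)<.011)&(z>.016)&(z<.03)&(abs(L[...,0])<.1); s=L[m]; print('yel strip',np.percentile(s,[1,50,99],axis=0).round(4))
E
```

```text
tcp [0.0018 0.     0.1333] [ 3.141e+00 -1.000e-03 -9.500e-02] [ 0.2 -1.2 -1.2]
walls (np.int64(20417), [[-0.0957, -0.1039, 0.0222], [0.0396, 0.0008, 0.0238], [0.0982, 0.105, 0.0255]])
red (np.int64(518), [[-0.01, -0.0245, 0.0226], [0.0003, 0.0008, 0.0241], [0.0356, 0.0299, 0.2697]])
yel (np.int64(861), [[-0.009, -0.0723, 0.0188], [0.0204, -0.0235, 0.2564], [0.0333, 0.089, 0.2739]])
grn (np.int64(663), [[-0.0028, -0.0699, 0.0943], [0.0253, 0.0073, 0.2651], [0.0362, 0.0795, 0.2727]])
pocket -0.062 wall edges -0.0758 -0.0464
pocket 0 wall edges -0.0001 0.0008
pocket 0.062 wall edges 0.0478 0.0767
red strip [[-0.0961 -0.0107  0.0214]
 [ 0.008  -0.0001  0.0238]
 [ 0.0976  0.0109  0.0255]]
yel strip [[-0.0436 -0.0717  0.0182]
 [ 0.0318 -0.0614  0.0199]
 [ 0.0979 -0.0502  0.0247]]
```

View pics/w4.png

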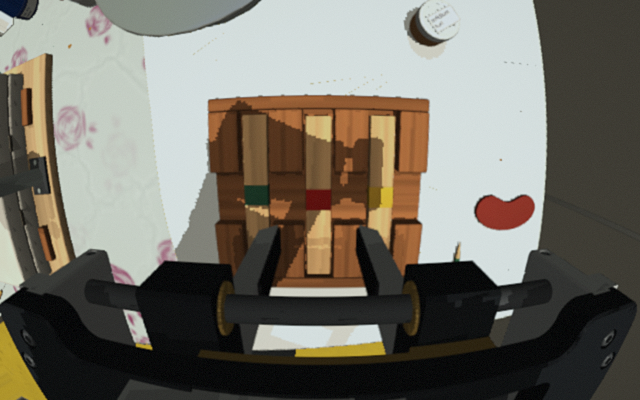

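The thick strip lies flat in the middle pocket again (band at (318,199)), and the yellow band is at (381,197). Picking up the medium strip.

To row units: 123 mm / 750 = 0.164, 100 mm / 750 = 0.1333.

>>> arm_command([
  [[-0.0013, 0.04, 0, 0, 0, 0, 0.0], [-0.0013, 0.0813, 0.0267, 0, 0, 0, 0.0], [-0.0013, 0.0813, 0.08, 0, 0, 0, 0.0], [-0.0013, 0.0813, 0.1333, 0, 0, 0, 0.0], [-0.0013, 0.0813, 0.164, 0, 0, 0, 0.0], [-0.0013, 0.0813, 0.164, 0, 0, 0, 0.0], [-0.0013, 0.0813, 0.164, 0, 0, 0, 0.0], [-0.0013, 0.0813, 0.164, 0, 0, 0, 0.7], [-0.0013, 0.0813, 0.164, 0, 0, 0, 0.7], [-0.0013, 0.0813, 0.164, 0, 0, 0, 0.7], [-0.0013, 0.0813, 0.164, 0, 0, 0, 0.7]],
])

```text
time_s: 10.8
ee_pos: [0.512, -0.3127, 0.01]
eef_rot: [-3.142, 0.0, -0.095]
force: [-0.1, -0.0, -0.1]
grip_width: 0.0239
grip_force: 20.0
```

To row units: -150 mm / 750 = -0.2, -100 mm / 750 = -0.1333.

>>> arm_command([
  [[0, 0, -0.0667, 0, 0, 0, 0.7], [0, 0, -0.1333, 0, 0, 0, 0.7], [0, 0, -0.2, 0, 0, 0, 0.7], [0, 0, -0.2, 0, 0, 0, 0.7], [0, 0, -0.2, 0, 0, 0, 0.7]],
])

```text
time_s: 11.3
ee_pos: [0.5122, -0.3128, 0.1607]
eef_rot: [3.141, -0.001, -0.095]
force: [-0.1, 0.4, -2.4]
grip_width: 0.0239
grip_force: 20.0
```

```bash
python3 - <<'E'
from h import *
o=ctrl.get_obs(); print(o['grip_width'],o['ee_pos'])
p=C-.125*np.array([np.cos(CY),np.sin(CY)]); goto(*p,.165,CY)
E
```

```text
0.023901264347420226 [ 0.51216659 -0.31283174  0.16070341]
to [ 0.464  0.201  0.165 -0.068] shift [ -96.5 -507.2   -4.8] rot [ 0.0008 -0.0014 -0.0272] F [-0.1  0.4 -2.4] t 11.3
```

To row units: -507 mm / 750 = -0.676, -96 mm / 750 = -0.128, -0.027 rad / 6.2832 = -0.0043.

>>> arm_command([
  [[-0.128, -0.676, -0.0067, 0, 0, -0.0043, 0.7], [-0.128, -0.676, -0.0067, 0, 0, -0.0043, 0.7], [-0.128, -0.676, -0.0067, 0, 0, -0.0043, 0.7], [-0.128, -0.676, -0.0067, 0, 0, -0.0043, 0.7], [-0.128, -0.676, -0.0067, 0, 0, -0.0043, 0.7], [-0.128, -0.676, -0.0067, 0, 0, -0.0043, 0.7], [-0.128, -0.676, -0.0067, 0, 0, -0.0043, 0.7], [-0.128, -0.676, -0.0067, 0, 0, -0.0043, 0.7], [-0.128, -0.676, -0.0067, 0, 0, -0.0043, 0.7], [-0.128, -0.676, -0.0067, 0, 0, -0.0043, 0.7], [-0.128, -0.676, -0.0067, 0, 0, -0.0043, 0.7], [-0.128, -0.676, -0.0067, 0, 0, -0.0043, 0.7]],
])

```text
time_s: 12.5
ee_pos: [0.4634, 0.2028, 0.1631]
eef_rot: [3.14, 0.003, -0.065]
force: [-0.6, 0.9, -0.3]
grip_width: 0.0238
grip_force: 20.0
```

```bash
cat >> h.py <<'E'
def held(zlo,zhi,xlo=-.13,xhi=0):
    o,im,P=wcloud(); L=loc(P); z=L[...,2]
    print('tcp',loc(o['ee_pos']).round(4),o['eef_rot'].round(3),'F',o['force'].round(1),'grip',o['grip_width'].round(4))
    m=(abs(L[...,1])<.02)&(z>zlo)&(z<zhi)&(L[...,0]>xlo)&(L[...,0]<xhi); s=L[m]
    if len(s)>20:
        print('strip',np.percentile(s,[1,50,99],axis=0).round(4).tolist(),len(s))
        for x in np.arange(xlo,xhi,.02):
            t=s[abs(s[:,0]-x)<.004]
            if len(t)>10: print(' x',x.round(3),'y',np.percentile(t[:,1],[2,98]).round(4),'z',np.median(t[:,2]).round(4))
    h=cv2.cvtColor(im,cv2.COLOR_BGR2HSV); H=h[...,0].astype(int)
    b=m&(H>=22)&(H<=34)&(h[...,1]>150)
    if b.sum()>10: print('yellow',L[b].min(0).round(4),L[b].max(0).round(4))
    return o,im,L
E
python3 -c "
from h import *
held(.16,.19)"
```

```text
Traceback (most recent call last):
  File "h.py", line 63, in held
    print('tcp',loc(o['ee_pos']).round(4),o['eef_rot'].round(3),'F',o['force'].round(1),'grip',o['grip_width'].round(4))
                                                                                               ^^^^^^^^^^^^^^^^^^^^^
AttributeError: 'float' object has no attribute 'round'
```

```bash
sed -i "s/o\['grip_width'\].round(4)/round(o['grip_width'],4)/" h.py; python3 -c "
from h import *
held(.16,.19)"
```

```text
tcp [-1.255e-01  1.000e-04  1.634e-01] [ 3.14e+00  3.00e-03 -6.60e-02] F [ 0.2 -0.6 -0.5] grip 0.0236
strip [[-0.1286, -0.0173, 0.1659], [-0.0707, 0.0009, 0.1736], [-0.0011, 0.0182, 0.189]] 9356
 x -0.13 y [-0.0112  0.0126] z 0.1735
 x -0.11 y [-0.0107  0.0122] z 0.1732
 x -0.09 y [-0.0104  0.0131] z 0.1732
 x -0.07 y [-0.0106  0.0123] z 0.1731
 x -0.05 y [-0.0104  0.0128] z 0.1731
 x -0.01 y [-0.016   0.0184] z 0.1861
yellow [-0.1296 -0.0116  0.1728] [-0.1168  0.0126  0.1899]
```

To row units: 79 mm / 750 = 0.1053, 70 mm / 750 = 0.0933.

>>> arm_command([
  [[0, 0.0013, 0.0533, 0, 0, 0, 0.7], [0, 0.0013, 0.0933, 0, 0, 0, 0.7], [0, 0.0013, 0.1053, 0, 0, 0, 0.7], [0, 0.0013, 0.1053, 0, 0, 0, 0.7], [0, 0.0013, 0.1053, 0, 0, 0, 0.7], [0, 0.0013, 0.1053, 0, 0, 0, 0.7]],
])

```text
time_s: 13.2
ee_pos: [0.4654, 0.2001, 0.0876]
eef_rot: [-3.141, -0.002, -0.069]
force: [-0.6, 0.5, -0.5]
grip_width: 0.0238
grip_force: 20.0
```

```bash
python3 -c "
from h import *
held(.084,.098)"
```

```text
tcp [-0.1238 -0.0011  0.0876] [-3.141e+00 -2.000e-03 -6.900e-02] F [-0.6  0.5 -0.5] grip 0.0238
strip [[-0.1287, -0.0145, 0.0922], [-0.0835, -0.0005, 0.0974], [-0.0118, 0.0137, 0.098]] 4970
 x -0.13 y [-0.0123  0.0112] z 0.0975
 x -0.11 y [-0.0152  0.0151] z 0.0973
 x -0.09 y [-0.0112  0.0114] z 0.0974
 x -0.07 y [-0.0121  0.011 ] z 0.0974
 x -0.05 y [-0.0118  0.0114] z 0.0974
 x -0.01 y [-0.0152  0.0142] z 0.0974
yellow [-0.1297 -0.0125  0.0957] [-0.115   0.0114  0.0979]
```

To row units: 24 mm / 750 = 0.032, 5.5 mm / 750 = 0.0073.

>>> arm_command([
  [[0, 0, 0.0053, 0, 0, 0, 0.7], [0, 0, 0.0073, 0, 0, 0, 0.7], [0, 0, 0.0073, 0, 0, 0, 0.7], [0.0133, 0, 0.0069, 0, 0, 0, 0.7], [0.0267, 0, 0.0069, 0, 0, 0, 0.7], [0.032, 0, 0.0069, 0, 0, 0, 0.7], [0.032, 0, 0.0069, 0, 0, 0, 0.7]],
])

```text
time_s: 13.95
ee_pos: [0.4895, 0.1987, 0.0818]
eef_rot: [-3.141, -0.002, -0.068]
force: [0.6, -0.1, 6.6]
grip_width: 0.0238
grip_force: 20.0
```

To row units: 6 mm / 750 = 0.008, 4 mm / 750 = 0.0053.

>>> arm_command([
  [[0.0027, 0, 0, 0, 0, 0, 0.7], [0.0053, 0, 0, 0, 0, 0, 0.7], [0.008, 0, 0, 0, 0, 0, 0.7], [0.008, 0, 0, 0, 0, 0, 0.7]],
])

```text
time_s: 14.35
ee_pos: [0.494, 0.1984, 0.0818]
eef_rot: [-3.141, 0.001, -0.068]
force: [-10.4, 0.5, 12.8]
grip_width: 0.0237
grip_force: 20.0
```

>>> arm_command([
  [[0.0027, 0, -0.0009, 0, 0, 0, 0.7], [0.004, 0, -0.0009, 0, 0, 0, 0.7], [0.004, 0, -0.0009, 0, 0, 0, 0.7]],
])

```text
time_s: 14.65
ee_pos: [0.4956, 0.1982, 0.0818]
eef_rot: [3.141, 0.005, -0.068]
force: [-16.4, 1.1, 12.3]
grip_width: 0.0236
grip_force: 20.0
```

```bash
python3 -c "
from h import *
o,im,L=held(.088,.096)
for z0 in np.arange(.086,.12,.001):
    m=(abs(L[...,1])<.03)&(L[...,0]>-.03)&(L[...,0]<.02)&(abs(L[...,2]-z0)<.0005); s=L[m]
    if len(s): print(round(z0,3),len(s),s[:,0].min().round(4),s[:,0].max().round(4),s[:,1].min().round(4),s[:,1].max().round(4))
cv2.imwrite('pics/w5.png',cv2.resize(im[0:260,180:460],None,fx=2.3,fy=2.3))
"
```

```text
tcp [-0.0935 -0.001   0.0818] [ 3.141  0.005 -0.068] F [-16.4   1.1  12.3] grip 0.0236
strip [[-0.1265, -0.0122, 0.0902], [-0.0686, -0.0003, 0.0919], [-0.0211, 0.0119, 0.0935]] 7413
 x -0.13 y [-0.0118  0.0111] z 0.0918
 x -0.11 y [-0.012   0.0112] z 0.0919
 x -0.09 y [-0.0121  0.0113] z 0.092
 x -0.07 y [-0.0117  0.011 ] z 0.0919
 x -0.05 y [-0.0119  0.0113] z 0.0919
 x -0.03 y [-0.0117  0.0111] z 0.0919
yellow [-0.102  -0.0124  0.0911] [-0.0842  0.0115  0.095 ]
0.089 1 -0.0233 -0.0233 0.0118 0.0118
0.09 17 -0.03 -0.0189 -0.0118 0.0117
0.091 220 -0.0299 -0.0178 -0.0117 0.0117
0.092 437 -0.0299 -0.0173 -0.0117 0.0116
0.093 123 -0.0299 -0.0201 -0.0116 0.0115
0.094 6 -0.0282 -0.0206 -0.0078 0.0072
```

View pics/w5.png

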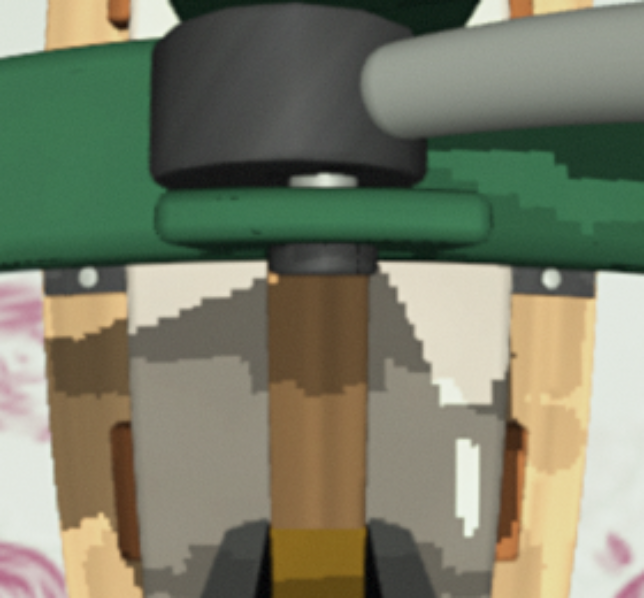

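The strip's front butts against the pad's rim at (322,270) with -16 N. I'll back off and measure the pad's lower edge, to be sure this wasn't a tilt effect.

To row units: -35 mm / 750 = -0.0467, -25 mm / 750 = -0.0333.

>>> arm_command([
  [[-0.0133, 0, 0, 0, 0, 0, 0.7], [-0.0333, 0, -0.0013, 0, 0, 0, 0.7], [-0.0467, 0, -0.0013, 0, 0, 0, 0.7], [-0.0467, 0, -0.0013, 0, 0, 0, 0.7], [-0.0467, 0, -0.0013, 0, 0, 0, 0.7]],
])

```text
time_s: 15.2
ee_pos: [0.4629, 0.2003, 0.0828]
eef_rot: [-3.141, -0.001, -0.068]
force: [-0.2, -0.3, -0.3]
grip_width: 0.0237
grip_force: 20.0
```

```bash
python3 -c "
from h import *
o,im,L=held(.088,.096)
for z0 in np.arange(.077,.11,.001):
    m=(abs(L[...,1])<.012)&(L[...,0]>-.035)&(L[...,0]<.02)&(abs(L[...,2]-z0)<.0005); s=L[m]
    if len(s): print(round(z0,3),len(s),np.percentile(s[:,0],[0,50,100]).round(4),s[:,1].min().round(4),s[:,1].max().round(4))
"
```

```text
tcp [-0.1264 -0.0011  0.0828] [-3.141e+00 -1.000e-03 -6.800e-02] F [-0.2 -0.3 -0.3] grip 0.0237
strip [[-0.129, -0.0124, 0.0911], [-0.0855, -0.0004, 0.0929], [-0.0176, 0.012, 0.0946]] 6317
 x -0.13 y [-0.0118  0.0113] z 0.093
 x -0.11 y [-0.0119  0.011 ] z 0.0929
 x -0.09 y [-0.0117  0.0114] z 0.0928
 x -0.07 y [-0.0119  0.011 ] z 0.0929
 x -0.05 y [-0.0118  0.0113] z 0.0929
 x -0.01 y [-0.0158  0.0139] z 0.0943
yellow [-0.1297 -0.0123  0.0921] [-0.1161  0.0114  0.094 ]
0.077 380 [-0.0349 -0.0245 -0.0108] -0.0116 0.012
0.078 785 [-0.035  -0.0246 -0.0115] -0.0115 0.012
0.079 256 [-0.035  -0.0233 -0.0117] -0.012 0.0119
0.08 11 [-0.0267 -0.0183 -0.0152] -0.0096 0.0043
0.092 3 [-0.0173 -0.0143 -0.0138] -0.0015 0.0105
0.093 14 [-0.0176 -0.0172 -0.0145] -0.0096 0.0088
0.094 19 [-0.0177 -0.0171 -0.0124] -0.0111 0.0115
0.095 14 [-0.0174 -0.0166 -0.0116] -0.0116 0.0119
0.096 30 [-0.0177 -0.0162 -0.0141] -0.011 0.0102
0.097 106 [-0.0179 -0.0145 -0.0087] -0.012 0.0117
0.098 181 [-0.0175 -0.0136 -0.0071] -0.0119 0.0118
0.099 191 [-0.0171 -0.0126 -0.0074] -0.0119 0.0116
0.1 131 [-0.0151 -0.0107 -0.0077] -0.0118 0.0106
0.101 81 [-0.0136 -0.0099 -0.008 ] -0.0102 0.0089
0.102 17 [-0.0118 -0.0096 -0.009 ] -0.005 0.0063
0.103 1 [-0.0098 -0.0098 -0.0098] 0.0017 0.0017
```

```bash
cat > edge.py <<'E'
from h import *
hs=[];fr=[]
for k in range(4):
    o,im,P=wcloud(); i=cams.camera_info('wrist'); L=loc(P); z=L[...,2]
    T=np.linalg.inv(i['world_to_cam']); cam=loc(T[:3,3][None])[0]
    for u in range(300,340):
        col=L[:,u]; 
        r=[v for v in range(0,250) if abs(col[v,0]+.014)<.006 and .085<col[v,2]<.115 and abs(col[v,1])<.012]
        if not r: continue
        v=max(r)+.5; g=wpix(i,u,v,.0778); q=loc(g[None])[0]
        # ray cam->q, meets the pad's front rim x=-sqrt(r2-y2)
        xr=-np.sqrt(.018**2-min(abs(q[1]),.017)**2)+PX if False else -np.sqrt(.018**2-min(abs(q[1]),.017)**2)
        t=(xr-cam[0])/(q[0]-cam[0]); hs.append(cam[2]+t*(q[2]-cam[2])-.0778); fr.append(q[0])
print('cam',cam.round(3),'gap est mm',np.percentile(np.array(hs)*1000,[10,50,90]).round(2),len(hs),'floor x',np.median(fr).round(4))
E
python3 edge.py
```

```text
cam [-0.054 -0.001  0.262] gap est mm [12.26 15.46 17.05] 160 floor x -0.0137
```

Depth puts the pad's lower edge near 14–15 mm above the mould, which is too close to call. I'll let the medium strip lie flat by its own weight, regrasp it and try again gently.

To row units: 22 mm / 750 = 0.0293, 12 mm / 750 = 0.016.

>>> arm_command([
  [[0.016, -0.0013, -0.0013, 0, 0, 0, 0.7], [0.0293, -0.0013, -0.0013, 0, 0, 0, 0.7], [0.0293, -0.0013, 0.0009, 0, 0, 0, 0.7], [0.0293, -0.0013, 0.0009, 0, 0, 0, 0.4], [0.0293, -0.0013, 0.0009, 0, 0, 0, 0.4], [0.0293, -0.0013, 0.0009, 0, 0, 0, 0.4], [0.0027, -0.0013, -0.0004, 0, 0, 0, 0.4], [0.0027, -0.0013, -0.0004, 0, 0, 0, 0.4], [0.0027, -0.0013, -0.0004, 0, 0, 0, 0.7], [0.0027, -0.0013, -0.0004, 0, 0, 0, 0.7], [0.0027, -0.0013, -0.0004, 0, 0, 0, 0.7]],
], squeeze=10)

```text
time_s: 16.55
ee_pos: [0.4652, 0.2012, 0.0833]
eef_rot: [-3.141, -0.0, -0.068]
force: [-2.2, 0.1, 6.2]
grip_width: 0.0241
grip_force: 10.0
```

```bash
python3 -c "
from h import *
o,im,L=held(.088,.096)
"
```

```text
tcp [-0.1241 -0.      0.0833] [-3.141 -0.    -0.068] F [-2.2  0.1  6.2] grip 0.0241
strip [[-0.1287, -0.0114, 0.0902], [-0.0734, 0.0006, 0.0919], [-0.0234, 0.0126, 0.0938]] 8006
 x -0.13 y [-0.0114  0.0125] z 0.0919
 x -0.11 y [-0.011   0.0122] z 0.0921
 x -0.09 y [-0.0107  0.0119] z 0.0919
 x -0.07 y [-0.011   0.0122] z 0.0919
 x -0.05 y [-0.0109  0.012 ] z 0.0919
 x -0.03 y [-0.0108  0.0126] z 0.0919
 x -0.01 y [-0.0151  0.0145] z 0.094
```

To row units: 8 mm / 750 = 0.0107, 6 mm / 750 = 0.008.

>>> arm_command([
  [[0.0027, 0, 0, 0, 0, 0, 0.7], [0.0053, 0, 0, 0, 0, 0, 0.7], [0.008, 0, 0, 0, 0, 0, 0.7], [0.0107, 0, 0, 0, 0, 0, 0.7], [0.0107, 0, 0, 0, 0, 0, 0.7]],
])

```text
time_s: 17.1
ee_pos: [0.4729, 0.2006, 0.0832]
eef_rot: [-3.141, 0.001, -0.068]
force: [-4.8, -0.2, 7.4]
grip_width: 0.0238
grip_force: 10.0
```

To row units: 6 mm / 750 = 0.008, 4 mm / 750 = 0.0053.

>>> arm_command([
  [[0.0027, 0, 0, 0, 0, 0, 0.7], [0.0053, 0, 0, 0, 0, 0, 0.7], [0.008, 0, 0, 0, 0, 0, 0.7], [0.008, 0, 0, 0, 0, 0, 0.7]],
])

```text
time_s: 17.5
ee_pos: [0.4774, 0.2002, 0.0823]
eef_rot: [3.141, 0.004, -0.068]
force: [-10.3, 2.6, 4.6]
grip_width: 0.0239
grip_force: 10.0
```

```bash
python3 -c "
from h import *
o,im,L=held(.088,.096)
"
```

```text
tcp [-0.1118 -0.0002  0.0823] [ 3.141  0.004 -0.068] F [-10.3   2.6   4.6] grip 0.0239
strip [[-0.1286, -0.0115, 0.0903], [-0.0687, 0.0004, 0.0919], [-0.0169, 0.0124, 0.0937]] 8357
 x -0.13 y [-0.0113  0.012 ] z 0.0918
 x -0.11 y [-0.0115  0.0121] z 0.0918
 x -0.09 y [-0.011   0.0118] z 0.092
 x -0.07 y [-0.0108  0.0121] z 0.0919
 x -0.05 y [-0.011   0.0118] z 0.0919
 x -0.03 y [-0.0114  0.0123] z 0.0919
```

```bash
cat > front.py <<'E'
from h import *
o,im,P=wcloud(); L=loc(P); h=cv2.cvtColor(im,cv2.COLOR_BGR2HSV)
m=(abs(L[...,1])<.009)&(L[...,2]>.089)&(L[...,2]<.0945)&(L[...,0]>-.14)&(L[...,0]<.03)&(h[...,0]>8)&(h[...,0]<34)&(h[...,1]>60)
s=L[m]; print('wood front',np.sort(s[:,0])[-12:].round(4), 'F',o['force'].round(1),'tcp x',loc(o['ee_pos'])[0].round(4))
for x in np.arange(-.135,-.07,.004):
    k=m&(abs(L[...,0]-x)<.002); print(x.round(3),k.sum(),np.median(h[k],0) if k.sum() else '')
E
python3 front.py
```

```text
wood front [-0.016  -0.0159 -0.0158 -0.0158 -0.0158 -0.0158 -0.0157 -0.0156 -0.0155
 -0.0152 -0.0152 -0.0148] F [-10.9   1.1   4.1] tcp x -0.1118
-0.135 155 [ 16. 130.  86.]
-0.131 172 [ 16. 130.  86.]
-0.127 170 [ 16. 130.  91.]
-0.123 170 [ 16.  130.  105.5]
-0.119 174 [ 16. 130.  86.]
-0.115 190 [ 16.  131.  100.5]
-0.111 179 [ 16. 130. 122.]
-0.107 186 [ 16. 130. 121.]
-0.103 205 [ 21. 199. 115.]
-0.099 196 [ 21. 200. 116.]
-0.095 205 [ 21. 198. 116.]
-0.091 215 [ 21. 199. 117.]
-0.087 211 [ 21. 199. 118.]
-0.083 221 [ 17. 133. 120.]
-0.079 223 [ 16. 130. 122.]
-0.075 225 [ 16. 130. 122.]
-0.071 223 [ 16. 130. 122.]
```

To row units: 6 mm / 750 = 0.008, 4 mm / 750 = 0.0053.

>>> arm_command([
  [[0.0027, 0, 0, 0, 0, 0, 0.7], [0.0053, 0, 0, 0, 0, 0, 0.7], [0.008, 0, 0, 0, 0, 0, 0.7], [0.008, 0, 0, 0, 0, 0, 0.7]],
])

```text
time_s: 18.0
ee_pos: [0.4832, 0.1996, 0.082]
eef_rot: [3.141, 0.005, -0.068]
force: [-10.0, 0.7, 0.8]
grip_width: 0.0241
grip_force: 10.0
```

```bash
python3 front.py
```

```text
wood front [-0.0161 -0.0161 -0.016  -0.016  -0.016  -0.0158 -0.0155 -0.0155 -0.0151
 -0.0149 -0.0149 -0.0147] F [-10.    0.7   0.8] tcp x -0.106
-0.135 160 [ 16. 130.  91.]
-0.131 155 [ 16. 129.  91.]
-0.127 166 [ 16. 130.  91.]
-0.123 173 [ 16. 130.  91.]
-0.119 165 [ 16. 129. 125.]
-0.115 184 [ 16. 130.  92.]
-0.111 176 [ 16. 130.  91.]
-0.107 183 [ 16. 130. 127.]
-0.103 187 [ 20. 181. 122.]
-0.099 193 [ 21. 199. 122.]
-0.095 200 [ 21. 199. 122.]
-0.091 205 [ 21. 199. 123.]
-0.087 212 [ 21.  198.5 124. ]
-0.083 219 [ 20. 186. 125.]
-0.079 217 [ 16. 129. 128.]
-0.075 229 [ 16. 129. 129.]
-0.071 214 [ 16. 129. 129.]
```

The strip stayed put while the fingers slid 6 mm along it, so the medium one is definitely blocked. I'll regrasp it at its middle and return it.

To row units: -85 mm / 750 = -0.1133, -50 mm / 750 = -0.0667.

>>> arm_command([
  [[-0.0027, 0, 0, 0, 0, 0, 0.4], [-0.0027, 0, 0, 0, 0, 0, 0.4], [0.0053, 0, 0, 0, 0, 0, 0.4], [0.012, 0, 0, 0, 0, 0, 0.4], [0.012, 0, 0, 0, 0, 0, 0.7], [0.012, 0, 0, 0, 0, 0, 0.7], [0.012, 0, 0, 0, 0, 0, 0.7], [0, 0, 0, 0, 0, 0, 0.7], [-0.0267, 0, -0.0133, 0, 0, 0, 0.7], [-0.0533, 0, -0.0667, 0, 0, 0, 0.7], [-0.0667, 0, -0.1133, 0, 0, 0, 0.7], [-0.0667, 0, -0.1133, 0, 0, 0, 0.7]],
], squeeze=20)

```text
time_s: 19.25
ee_pos: [0.4352, 0.2039, 0.1722]
eef_rot: [-3.139, -0.006, -0.067]
force: [-1.0, 0.7, -0.8]
grip_width: 0.0241
grip_force: 20.0
```

```bash
python3 -c "
from h import *
o,im,L=held(.16,.195,-.2,-.04); h=cv2.cvtColor(im,cv2.COLOR_BGR2HSV)
m=(abs(L[...,1])<.009)&(L[...,2]>.16)&(L[...,2]<.19)&(h[...,0]>18)&(h[...,0]<24)&(h[...,1]>170); print(np.percentile(L[m],[1,50,99],axis=0).round(4))
goto(.511,-.313,.16,-.095)
"
```

```text
tcp [-0.1542  0.0007  0.1722] [-3.139 -0.006 -0.067] F [-1.   0.7 -0.8] grip 0.0241
strip [[-0.1878, -0.0157, 0.1788], [-0.1276, 0.0013, 0.1813], [-0.0737, 0.0161, 0.1921]] 8296
 x -0.18 y [-0.0101  0.013 ] z 0.1809
 x -0.16 y [-0.0107  0.0131] z 0.1813
 x -0.14 y [-0.0104  0.0128] z 0.1812
 x -0.12 y [-0.0099  0.0126] z 0.1813
 x -0.1 y [-0.0102  0.0128] z 0.1814
 x -0.08 y [-0.01    0.0127] z 0.1814
yellow [-0.1879 -0.0109  0.1797] [-0.1456  0.0134  0.1919]
[[-0.1627 -0.0089  0.1799]
 [-0.1523  0.      0.1813]
 [-0.1425  0.0089  0.1826]]
to [ 0.511 -0.313  0.16  -0.095] shift [110.8 510.2   9.2] rot [-0.0017 -0.0032  0.0273] F [ 1.2 -0.9 -1.9] t 19.3
```

To row units: 510 mm / 750 = 0.68, 111 mm / 750 = 0.148, 0.027 rad / 6.2832 = 0.0043.

>>> arm_command([
  [[0.148, 0.68, 0.012, 0, 0, 0.0043, 0.7], [0.148, 0.68, 0.012, 0, 0, 0.0043, 0.7], [0.148, 0.68, 0.012, 0, 0, 0.0043, 0.7], [0.148, 0.68, 0.012, 0, 0, 0.0043, 0.7], [0.148, 0.68, 0.012, 0, 0, 0.0043, 0.7], [0.148, 0.68, 0.012, 0, 0, 0.0043, 0.7], [0.148, 0.68, 0.012, 0, 0, 0.0043, 0.7], [0.148, 0.68, 0.012, 0, 0, 0.0043, 0.7], [0.148, 0.68, 0.012, 0, 0, 0.0043, 0.7], [0.148, 0.68, 0.012, 0, 0, 0.0043, 0.7], [0.148, 0.68, 0.012, 0, 0, 0.0043, 0.7], [0.148, 0.68, 0.012, 0, 0, 0.0043, 0.7]],
])

```text
time_s: 20.5
ee_pos: [0.5098, -0.3157, 0.1563]
eef_rot: [-3.14, 0.003, -0.098]
force: [0.5, 0.8, -1.6]
grip_width: 0.0239
grip_force: 20.0
```

>>> arm_command([
  [[0, 0, 0, 0, 0, 0, 0.7], [0, 0, 0, 0, 0, 0, 0.7]],
])

```text
time_s: 20.7
ee_pos: [0.5106, -0.3121, 0.1582]
eef_rot: [-3.141, 0.001, -0.094]
force: [0.0, 0.1, -0.2]
grip_width: 0.0237
grip_force: 20.0
```

```bash
python3 -c "
from h import *
o,im,L=case(); z=L[...,2]; h=cv2.cvtColor(im,cv2.COLOR_BGR2HSV)
m=(abs(L[...,1]+.061)<.02)&(z>.15)&(z<.19)&(L[...,0]<.1); s=L[m]
for x in(-.04,.04,.06,.075): 
  t=s[abs(s[:,0]-x)<.005]; print(x,len(t),np.percentile(t[:,1],[2,98]) if len(t)>5 else '',np.median(t[:,2]))
m&=(h[...,0]>18)&(h[...,0]<24)&(h[...,1]>170); print(np.percentile(L[m],[1,50,99],axis=0).round(4))
"
```

```text
tcp [-0.0007 -0.0604  0.1582] [-3.141e+00  1.000e-03 -9.400e-02] [ 0.   0.1 -0.2]
walls (np.int64(14465), [[-0.0873, -0.1045, 0.0222], [0.0438, 0.0078, 0.0239], [0.0983, 0.1052, 0.0256]])
red (np.int64(448), [[-0.0103, -0.0384, 0.0183], [-0.0003, -0.0006, 0.0241], [0.0095, 0.0121, 0.2]])
yel (np.int64(594), [[-0.0104, -0.0933, 0.1671], [0.0183, -0.0568, 0.2822], [0.0285, 0.0287, 0.2991]])
grn (np.int64(498), [[-0.0014, -0.1255, 0.0154], [0.023, -0.0503, 0.2914], [0.0337, 0.0667, 0.2976]])
pocket -0.062 wall edges -0.0814 -0.0375
pocket 0 wall edges -0.0 0.0
pocket 0.062 wall edges 0.0475 0.0768
-0.04 42 [-0.0709545  -0.04896828] 0.16689130515348438
0.04 732 [-0.07097222 -0.0481256 ] 0.16700213206378256
0.06 765 [-0.07126482 -0.04825367] 0.1670063995556942
0.075 819 [-0.07112416 -0.04828031] 0.16692148799219322
[[-0.0089 -0.0717  0.1658]
 [ 0.0015 -0.0599  0.1673]
 [ 0.0111 -0.0479  0.169 ]]
```

>>> arm_command([
  [[0, 0.0016, 0.0667, 0, 0, 0, 0.7], [0, 0.0016, 0.1333, 0, 0, 0, 0.7], [0, 0.0016, 0.1733, 0, 0, 0, 0.7], [0, 0.0016, 0.1893, 0, 0, 0, 0.7], [0, 0.0016, 0.1947, 0, 0, 0, 0.7], [0, 0.0016, 0.1947, 0, 0, 0, 0.7], [0, 0.0016, 0.1947, 0, 0, 0, 0.7]],
])

```text
time_s: 21.45
ee_pos: [0.5115, -0.3149, 0.0148]
eef_rot: [3.14, -0.002, -0.095]
force: [0.9, 0.4, -0.5]
grip_width: 0.0234
grip_force: 20.0
```

To row units: -123 mm / 750 = -0.164, -120 mm / 750 = -0.16.

>>> arm_command([
  [[0, 0, 0, 0, 0, 0, 0.0], [0, 0, 0, 0, 0, 0, 0.0], [0, 0, 0, 0, 0, 0, 0.0], [0, 0, -0.0533, 0, 0, 0, 0.0], [0, 0, -0.12, 0, 0, 0, 0.0], [0, -0.08, -0.16, 0, 0, 0, 0.0], [0, -0.164, -0.16, 0, 0, 0, 0.0], [0, -0.164, -0.16, 0, 0, 0, 0.0], [0, -0.164, -0.16, 0, 0, 0, 0.0], [0, -0.164, -0.16, 0, 0, 0, 0.0]],
])

```text
time_s: 22.45
ee_pos: [0.5225, -0.1919, 0.1333]
eef_rot: [3.141, -0.001, -0.094]
force: [0.2, 0.4, 0.3]
grip_width: 0.0471
grip_force: 0.0
```

```bash
python3 -c "
from h import *
o,im,L=case(); z=L[...,2]; h=cv2.cvtColor(im,cv2.COLOR_BGR2HSV); H=h[...,0]
cv2.imwrite('pics/w6.png',im)
for n,y,a,b in(('red',0,170,180),('yel',-.061,18,26),('grn',.0625,60,90)):
  m=(abs(L[...,1]-y)<.016)&(z<.03)&(abs(L[...,0])<.03)&(H>=a)&(H<=b)&(h[...,1]>110); print(n,m.sum(),np.percentile(L[m],[1,50,99],axis=0).round(4).tolist() if m.sum() else '')
  m=(abs(L[...,1]-y)<.009)&(z<.03)
  print([np.median(z[m&(abs(L[...,0]-x)<.005)]).round(4) for x in(-.06,-.03,.03,.06,.075)])
"
```

```text
tcp [-0.0003  0.0604  0.1333] [ 3.141e+00 -1.000e-03 -9.400e-02] [0.2 0.4 0.3]
walls (np.int64(18734), [[-0.0947, -0.1034, 0.0222], [0.0416, 0.0093, 0.0238], [0.0983, 0.1051, 0.0254]])
red (np.int64(547), [[-0.0101, -0.0108, 0.0103], [0.0002, 0.0026, 0.024], [0.0226, 0.0847, 0.2674]])
yel (np.int64(910), [[-0.0075, -0.0726, 0.0181], [0.018, 0.0263, 0.2483], [0.0315, 0.1032, 0.2672]])
grn (np.int64(675), [[-0.0038, -0.0098, 0.1403], [0.0231, 0.064, 0.2649], [0.034, 0.1237, 0.2726]])
pocket -0.062 wall edges -0.0753 -0.0463
pocket 0 wall edges -0.0 0.0
pocket 0.062 wall edges 0.0474 0.077
red 9 [[-0.0087, 0.0067, 0.0135], [-0.0001, 0.0128, 0.019], [0.0057, 0.0129, 0.0233]]
[np.float64(nan), np.float64(0.0237), np.float64(0.0238), np.float64(0.0238), np.float64(0.0238)]
yel 991 [[-0.0294, -0.0732, 0.0088], [0.0024, -0.0604, 0.0196], [0.0291, -0.0495, 0.0214]]
[np.float64(0.0196), np.float64(0.0196), np.float64(0.0197), np.float64(0.0197), np.float64(0.0197)]
grn 395 [[-0.0063, 0.0522, 0.0144], [0.0021, 0.0631, 0.0161], [0.0112, 0.0739, 0.0177]]
[np.float64(0.0159), np.float64(0.0159), np.float64(0.0159), np.float64(0.0159), np.float64(0.0159)]
  return _methods._mean(a, axis=axis, dtype=dtype,
  ret = ret.dtype.type(ret / rcount)
```

View pics/w6.png

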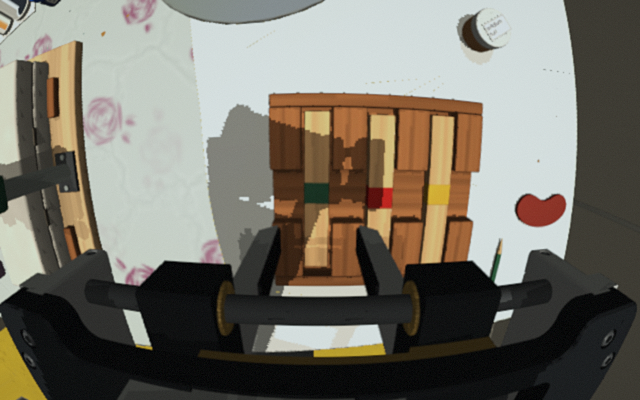

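Both other strips are flat in their pockets: red (380,197), yellow (438,195). Green is at (317,193), so I'll pick up the thin strip.

To row units: 124.5 mm / 750 = 0.166, -2.4 mm / 750 = -0.0032.

>>> arm_command([
  [[0.0027, -0.0032, 0.0667, 0, 0, 0, 0.0], [0.0027, -0.0032, 0.1267, 0, 0, 0, 0.0], [0.0027, -0.0032, 0.1533, 0, 0, 0, 0.0], [0.0027, -0.0032, 0.166, 0, 0, 0, 0.0], [0.0027, -0.0032, 0.166, 0, 0, 0, 0.0], [0.0027, -0.0032, 0.166, 0, 0, 0, 0.0], [0.0027, -0.0032, 0.166, 0, 0, 0, 0.7], [0.0027, -0.0032, 0.166, 0, 0, 0, 0.7], [0.0027, -0.0032, 0.166, 0, 0, 0, 0.7], [0.0027, -0.0032, 0.166, 0, 0, 0, 0.7]],
])

```text
time_s: 23.5
ee_pos: [0.5247, -0.1899, 0.0088]
eef_rot: [3.141, -0.0, -0.095]
force: [0.0, 0.1, 2.6]
grip_width: 0.0234
grip_force: 20.0
```

To row units: -150 mm / 750 = -0.2, -100 mm / 750 = -0.1333.

>>> arm_command([
  [[0, 0, -0.0667, 0, 0, 0, 0.7], [0, 0, -0.1333, 0, 0, 0, 0.7], [0, 0, -0.2, 0, 0, 0, 0.7], [0, 0, -0.2, 0, 0, 0, 0.7], [0, 0, -0.2, 0, 0, 0, 0.7]],
])

```text
time_s: 24.0
ee_pos: [0.5247, -0.1899, 0.159]
eef_rot: [3.141, -0.002, -0.095]
force: [-0.1, -0.3, -0.7]
grip_width: 0.0236
grip_force: 20.0
```

```bash
python3 - <<'E'
from h import *
o=ctrl.get_obs(); print(o['grip_width'],o['ee_pos'])
p=C-.125*np.array([np.cos(CY),np.sin(CY)]); goto(*p,.16,CY)
E
```

```text
0.023571049887795188 [ 0.52469357 -0.18985266  0.15900728]
to [ 0.464  0.201  0.16  -0.068] shift [ -97.3 -383.6   -1.4] rot [ 0.0006 -0.0016 -0.0271] F [-0.1 -0.3 -0.7] t 24.0
```

To row units: -384 mm / 750 = -0.512, -97 mm / 750 = -0.1293, -0.027 rad / 6.2832 = -0.0043.

>>> arm_command([
  [[-0.1293, -0.512, -0.0013, 0, 0, -0.0043, 0.7], [-0.1293, -0.512, -0.0013, 0, 0, -0.0043, 0.7], [-0.1293, -0.512, -0.0013, 0, 0, -0.0043, 0.7], [-0.1293, -0.512, -0.0013, 0, 0, -0.0043, 0.7], [-0.1293, -0.512, -0.0013, 0, 0, -0.0043, 0.7], [-0.1293, -0.512, -0.0013, 0, 0, -0.0043, 0.7], [-0.1293, -0.512, -0.0013, 0, 0, -0.0043, 0.7], [-0.1293, -0.512, -0.0013, 0, 0, -0.0043, 0.7], [-0.1293, -0.512, -0.0013, 0, 0, -0.0043, 0.7], [-0.1293, -0.512, -0.0013, 0, 0, -0.0043, 0.7], [-0.1293, -0.512, -0.0013, 0, 0, -0.0043, 0.7], [-0.1293, -0.512, -0.0013, 0, 0, -0.0043, 0.7]],
])

```text
time_s: 25.2
ee_pos: [0.4646, 0.2005, 0.1589]
eef_rot: [3.141, 0.001, -0.07]
force: [-0.7, -0.6, -0.0]
grip_width: 0.0236
grip_force: 20.0
```

To row units: 73 mm / 750 = 0.0973, 70 mm / 750 = 0.0933.

>>> arm_command([
  [[0, 0, 0.0533, 0, 0, 0, 0.7], [0, 0, 0.0933, 0, 0, 0, 0.7], [0, 0, 0.0973, 0, 0, 0, 0.7], [0, 0, 0.0973, 0, 0, 0, 0.7], [0, 0, 0.0973, 0, 0, 0, 0.7]],
])

```text
time_s: 25.7
ee_pos: [0.4654, 0.2016, 0.088]
eef_rot: [-3.141, -0.002, -0.069]
force: [0.7, -0.5, 0.3]
grip_width: 0.0234
grip_force: 20.0
```

```bash
python3 -c "
from h import *
held(.084,.0965)"
```

```text
tcp [-0.1239  0.0004  0.088 ] [-3.141e+00 -2.000e-03 -6.900e-02] F [ 0.7 -0.5  0.3] grip 0.0234
strip [[-0.129, -0.0122, 0.0929], [-0.0842, 0.001, 0.0952], [-0.0175, 0.0128, 0.0964]] 6124
 x -0.13 y [-0.0105  0.0124] z 0.0953
 x -0.11 y [-0.0129  0.0128] z 0.0951
 x -0.09 y [-0.0104  0.0124] z 0.0951
 x -0.07 y [-0.0107  0.0121] z 0.0952
 x -0.05 y [-0.011   0.0126] z 0.0953
 x -0.01 y [-0.016   0.0141] z 0.0947
```

To row units: 32 mm / 750 = 0.0427, 7.3 mm / 750 = 0.0097.

>>> arm_command([
  [[0, 0.0011, 0.0067, 0, 0, 0, 0.7], [0, 0.0011, 0.0097, 0, 0, 0, 0.7], [0, 0.0011, 0.0097, 0, 0, 0, 0.7], [0.0133, 0.0011, 0.0093, 0, 0, 0, 0.7], [0.0267, 0.0011, 0.0093, 0, 0, 0, 0.7], [0.032, 0.0011, 0.0093, 0, 0, 0, 0.7], [0.0373, 0.0011, 0.0093, 0, 0, 0, 0.7], [0.0427, 0.0011, 0.0093, 0, 0, 0, 0.7], [0.0427, 0.0011, 0.0093, 0, 0, 0, 0.7]],
])

```text
time_s: 26.65
ee_pos: [0.4973, 0.1989, 0.0802]
eef_rot: [-3.141, -0.001, -0.068]
force: [-0.0, -0.2, 6.5]
grip_width: 0.0239
grip_force: 20.0
```

To row units: 12 mm / 750 = 0.016, 8 mm / 750 = 0.0107.

>>> arm_command([
  [[0.0053, 0, 0, 0, 0, 0, 0.7], [0.0107, 0, 0, 0, 0, 0, 0.7], [0.016, 0, 0, 0, 0, 0, 0.7], [0.016, 0, 0, 0, 0, 0, 0.7]],
])

```text
time_s: 27.05
ee_pos: [0.5093, 0.198, 0.0802]
eef_rot: [-3.141, -0.001, -0.068]
force: [0.0, 0.2, 6.1]
grip_width: 0.0237
grip_force: 20.0
```

To row units: -58 mm / 750 = -0.0773, -25 mm / 750 = -0.0333.

>>> arm_command([
  [[0.0067, 0, 0, 0, 0, 0, 0.7], [0.0133, 0, 0, 0, 0, 0, 0.7], [0.0133, 0, 0, 0, 0, 0, 0.7], [0.0133, 0, 0, 0, 0, 0, 0.35], [0.0133, 0, 0, 0, 0, 0, 0.35], [0.0133, 0, 0, 0, 0, 0, 0.35], [-0.0333, 0, -0.0007, 0, 0, 0, 0.35], [-0.0773, 0, -0.0007, 0, 0, 0, 0.35], [-0.0773, 0, -0.0007, 0, 0, 0, 0.35], [-0.0773, 0, -0.0007, 0, 0, 0, 0.35]],
])

```text
time_s: 28.05
ee_pos: [0.4506, 0.202, 0.0803]
eef_rot: [-3.141, -0.001, -0.068]
force: [0.9, -0.3, 0.7]
grip_width: 0.0309
grip_force: 0.0
```

```bash
cat > band.py <<'E'
from h import *
o,im,P=wcloud(); L=loc(P); h=cv2.cvtColor(im,cv2.COLOR_BGR2HSV); z=L[...,2]
print('tcp',loc(o['ee_pos']).round(4),o['eef_rot'].round(3),o['force'].round(1))
m=(abs(L[...,1])<.02)&(z>.083)&(z<.093)&(L[...,0]<-.015)&(L[...,0]>-.17)
g=m&(h[...,0]>55)&(h[...,0]<100)&(h[...,1]>110); print('green',g.sum(),np.percentile(L[g],[1,50,99],axis=0).round(4).tolist() if g.sum() else '')
s=L[m]; print('strip min x',np.percentile(s[:,0],.5).round(4))
for x in np.arange(-.14,-.015,.015):
    t=s[abs(s[:,0]-x)<.004]
    if len(t)>10: print(' x',x.round(3),'y',np.percentile(t[:,1],[2,98]).round(4),t[:,1].mean().round(4),'z',np.median(t[:,2]).round(4))
E
python3 band.py
```

```text
tcp [-0.1387 -0.0002  0.0803] [-3.141e+00 -1.000e-03 -6.800e-02] [ 0.9 -0.3  0.7]
green 1461 [[-0.0792, -0.0105, 0.0867], [-0.0697, 0.0005, 0.0881], [-0.0602, 0.012, 0.0897]]
strip min x -0.1484
 x -0.14 y [-0.0149  0.0157] 0.0007 z 0.0878
 x -0.125 y [-0.0176  0.0122] 0.0002 z 0.0879
 x -0.11 y [-0.011   0.0119] 0.0004 z 0.0878
 x -0.095 y [-0.0107  0.0123] 0.0008 z 0.0879
 x -0.08 y [-0.0111  0.012 ] 0.0005 z 0.0879
 x -0.065 y [-0.0111  0.012 ] 0.0004 z 0.0881
 x -0.05 y [-0.0115  0.012 ] 0.0003 z 0.0878
 x -0.035 y [-0.0109  0.0119] 0.0005 z 0.0879
 x -0.02 y [-0.011   0.0117] 0.0003 z 0.0879
```

>>> arm_command([
  [[0, 0, 0, 0, 0, 0, 0.7], [0, 0, 0, 0, 0, 0, 0.7], [0, 0, 0, 0, 0, 0, 0.7], [0.0133, 0, 0, 0, 0, 0, 0.7], [0.0267, 0, 0, 0, 0, 0, 0.7], [0.04, 0, 0, 0, 0, 0, 0.7], [0.0533, 0, 0, 0, 0, 0, 0.7], [0.0667, 0, 0, 0, 0, 0, 0.7], [0.08, 0, 0, 0, 0, 0, 0.7], [0.0893, 0, 0, 0, 0, 0, 0.7], [0.0933, 0, 0, 0, 0, 0, 0.7], [0.0933, 0, 0, 0, 0, 0, 0.7]],
], squeeze=15)

```text
time_s: 29.3
ee_pos: [0.5208, 0.197, 0.08]
eef_rot: [-3.141, -0.001, -0.068]
force: [0.9, 0.5, 1.7]
grip_width: 0.024
grip_force: 15.0
```

```bash
python3 band.py
```

```text
tcp [-0.0683 -0.0004  0.08  ] [-3.141e+00 -1.000e-03 -6.800e-02] [0.9 0.5 1.7]
green 0 
strip min x -0.0795
 x -0.08 y [-0.0114  0.0117] 0.0003 z 0.0877
 x -0.065 y [-0.0117  0.012 ] 0.0002 z 0.0879
 x -0.05 y [-0.0112  0.0118] 0.0008 z 0.0879
```

To row units: -140 mm / 750 = -0.1867, -100 mm / 750 = -0.1333.

>>> arm_command([
  [[0, 0, 0, 0, 0, 0, 0.35], [0, 0, 0, 0, 0, 0, 0.35], [0, 0, 0, 0, 0, 0, 0.35], [-0.0267, 0, -0.0027, 0, 0, 0, 0.35], [-0.0667, 0, -0.0267, 0, 0, 0, 0.35], [-0.1067, 0, -0.08, 0, 0, 0, 0.35], [-0.1067, 0, -0.1333, 0, 0, 0, 0.35], [-0.1067, 0, -0.1867, 0, 0, 0, 0.35], [-0.1067, 0, -0.1867, 0, 0, 0, 0.35], [-0.1067, 0, -0.1867, 0, 0, 0, 0.35]],
])

```text
time_s: 30.35
ee_pos: [0.4405, 0.2025, 0.2201]
eef_rot: [-3.141, -0.001, -0.068]
force: [-0.7, -0.4, -0.2]
grip_width: 0.0303
grip_force: 0.0
```

```bash
cat > look.py <<'E'
from h import *
o,im,P=wcloud(); L=loc(P); h=cv2.cvtColor(im,cv2.COLOR_BGR2HSV); z=L[...,2]
print('tcp',loc(o['ee_pos']).round(4),o['eef_rot'].round(3),o['force'].round(1))
m=(abs(L[...,1])<.02)&(z>.084)&(z<.092)&(abs(L[...,0])<.15); s=L[m]
for a,b in((-.12,-.02),(.02,.12)):
    t=s[(s[:,0]>a)&(s[:,0]<b)]
    if len(t): print('strip',np.percentile(t,[0.5,50,99.5],axis=0).round(4).tolist(),len(t))
for n in('wrist','scene','side'):
    if n!='wrist': im,P=cloud(n); L=loc(P); h=cv2.cvtColor(im,cv2.COLOR_BGR2HSV)
    H=h[...,0]; z=L[...,2]
    r=((H<8)|(H>172))&(h[...,1]>140)&(z>.165)&(z<.30)&(abs(L[...,0])<.04)&(L[...,1]<-.02)&(L[...,1]>-.15)
    if r.sum()<5: continue
    s=L[r]; from scipy.optimize import least_squares
    far=s[np.hypot(s[:,1],s[:,2]-.176)>.108]
    e=least_squares(lambda c:np.linalg.norm(far-c,axis=1)-.0125,[0,-.08,.26],loss='soft_l1',f_scale=.001).x if len(far)>8 else None
    ang=np.arctan2(s[:,2]-.176,-s[:,1])
    print(n,len(s),len(far),'min/max',s.min(0).round(4),s.max(0).round(4),'knob',e if e is None else e.round(4),'median ang above level',np.median(ang).round(3))
E
python3 look.py
```

```text
tcp [-0.1489 -0.0004  0.2201] [-3.141e+00 -1.000e-03 -6.800e-02] [-0.7 -0.4 -0.2]
strip [[-0.0793, -0.0113, 0.086], [-0.0501, 0.0006, 0.0879], [-0.0204, 0.0125, 0.0898]] 1376
wrist 1236 294 min/max [-0.013  -0.0947  0.2177] [-0.0024 -0.0379  0.2671] knob [-1.000e-04 -8.620e-02  2.585e-01] median ang above level 0.811
side 63 33 min/max [-0.0055 -0.1001  0.2236] [ 0.0122 -0.0526  0.2717] knob [-0.0005 -0.0865  0.2592] median ang above level 0.752
```

The thin strip is centred under the pad (rear end at -79 mm). The knob is at clamp (0, -86, 259) mm, so the lever stands at about 0.08. Now I'll go above the knob with the fingers shut.

To row units: 149 mm / 750 = 0.1987, 110 mm / 750 = 0.1467.

>>> arm_command([
  [[0, 0, -0.0667, 0, 0, 0, 1], [0, 0.04, -0.1133, 0, 0, 0, 1], [0.04, 0.08, -0.1133, 0, 0, 0, 1], [0.0933, 0.116, -0.1133, 0, 0, 0, 1], [0.1467, 0.116, -0.1133, 0, 0, 0, 1], [0.1987, 0.116, -0.1133, 0, 0, 0, 1], [0.1987, 0.116, -0.1133, 0, 0, 0, 1], [0.1987, 0.116, -0.1133, 0, 0, 0, 1], [0.1987, 0.116, -0.1133, 0, 0, 0, 1]],
])

```text
time_s: 31.4
ee_pos: [0.5825, 0.1058, 0.3047]
eef_rot: [3.141, 0.001, -0.068]
force: [-0.5, 0.5, -0.9]
grip_width: 0.0008
grip_force: 0.0
```

```bash
python3 -c "
from h import *
o=ctrl.get_obs(); print(loc(o['ee_pos']).round(4),o['eef_rot'],o['force'],o['grip_width'])"
```

```text
[-0.0006 -0.0873  0.3047] [ 3.14149325e+00  6.93058971e-04 -6.78753874e-02] [-0.53340247  0.52984753 -0.86586923] 0.0008201027783389795
```

To row units: 92 mm / 750 = 0.1227, 81 mm / 750 = 0.108.

>>> arm_command([
  [[0, 0, 0.0333, 0, 0, 0, 1], [0, 0.0027, 0.0453, 0, 0, 0, 1], [0, 0.0093, 0.0547, 0, 0, 0, 1], [0, 0.016, 0.0653, 0, 0, 0, 1], [0, 0.024, 0.0787, 0, 0, 0, 1], [0, 0.0307, 0.0933, 0, 0, 0, 1], [0, 0.036, 0.108, 0, 0, 0, 1], [0, 0.04, 0.1227, 0, 0, 0, 1], [0, 0.04, 0.1227, 0, 0, 0, 1]],
])

```text
time_s: 32.3
ee_pos: [0.5804, 0.0753, 0.2125]
eef_rot: [3.141, 0.001, -0.068]
force: [0.3, 0.7, 0.3]
grip_width: 0.0006
grip_force: 0.0
```

To row units: 35 mm / 750 = 0.0467, 32 mm / 750 = 0.0427.

>>> arm_command([
  [[0, 0.002, 0.0133, 0, 0, 0, 1], [0, 0.0033, 0.024, 0, 0, 0, 1], [0, 0.0033, 0.0347, 0, 0, 0, 1], [0, 0.0033, 0.0427, 0, 0, 0, 1], [0, 0.0033, 0.0467, 0, 0, 0, 1], [0, 0.0033, 0.0467, 0, 0, 0, 1]],
])

```text
time_s: 32.9
ee_pos: [0.5808, 0.0734, 0.1773]
eef_rot: [-3.141, 0.001, -0.068]
force: [0.2, -0.6, -0.5]
grip_width: 0.0006
grip_force: 0.0
```

```bash
python3 look.py; python3 -c "
from h import *
print(loc(ctrl.get_obs()['ee_pos']))"
```

```text
tcp [-1.000e-04 -1.197e-01  1.773e-01] [-3.141e+00  1.000e-03 -6.800e-02] [ 0.2 -0.6 -0.5]
strip [[-0.0795, -0.0122, 0.0844], [-0.0628, -0.0011, 0.088], [-0.0469, 0.0118, 0.0897]] 646
strip [[0.0203, -0.0121, 0.0843], [0.0501, -0.0008, 0.088], [0.0794, 0.012, 0.0898]] 1550
wrist 2566 371 min/max [-0.0127 -0.1306  0.1651] [ 0.0121 -0.0587  0.2118] knob [ 0.0036 -0.1188  0.1801] median ang above level 0.001
scene 91 22 min/max [-0.0152 -0.124   0.1659] [-0.0028 -0.0596  0.1821] knob [-0.0003 -0.1178  0.1651] median ang above level -0.032
side 74 30 min/max [-0.0035 -0.1346  0.1653] [ 0.0111 -0.0629  0.1807] knob [-0.0014 -0.1201  0.1656] median ang above level -0.032
[ 7.55055969e-06 -1.19604586e-01  1.77858528e-01]
```

The strip's ends are at ±79.5 mm, so it is centred. The lever is nearly at its stop; pressing the last few millimetres.

To row units: 2.5 mm / 750 = 0.0033, 2 mm / 750 = 0.0027.

>>> arm_command([
  [[0, 0, 0.0013, 0, 0, 0, 1], [0, 0, 0.0027, 0, 0, 0, 1], [0, 0, 0.0033, 0, 0, 0, 1], [0, 0, 0.0033, 0, 0, 0, 1]],
])

```text
time_s: 33.45
ee_pos: [0.5812, 0.0733, 0.1764]
eef_rot: [-3.141, -0.001, -0.068]
force: [-2.1, -0.0, 8.1]
grip_width: 0.0007
grip_force: 3.7
```

To row units: 1 mm / 750 = 0.0013.

>>> arm_command([
  [[0, 0, 0.0013, 0, 0, 0, 1], [0, 0, 0.0013, 0, 0, 0, 1]],
])

```text
time_s: 33.65
ee_pos: [0.5815, 0.0733, 0.1762]
eef_rot: [-3.141, -0.002, -0.068]
force: [-3.1, 0.3, 13.1]
grip_width: 0.0007
grip_force: 6.7
```

At the stop: 13 N with no further travel. Withdrawing upward and checking.

To row units: -150 mm / 750 = -0.2, -120 mm / 750 = -0.16.

>>> arm_command([
  [[0, 0, -0.0267, 0, 0, 0, 1], [0, 0, -0.0933, 0, 0, 0, 1], [0, 0, -0.16, 0, 0, 0, 1], [-0.0667, 0, -0.16, 0, 0, 0, 1], [-0.1333, 0, -0.16, 0, 0, 0, 1], [-0.2, 0, -0.16, 0, 0, 0, 1], [-0.2, 0, -0.16, 0, 0, 0, 1], [-0.2, 0, -0.16, 0, 0, 0, 1]],
])

```text
time_s: 34.45
ee_pos: [0.4312, 0.0835, 0.2952]
eef_rot: [-3.141, -0.002, -0.068]
force: [0.6, -1.0, 0.3]
grip_width: 0.0004
grip_force: 0.0
```

```bash
python3 look.py; python3 - <<'E'
from h import *
im,_=cams.camera('side'); a=im[150:300,180:430]; b,_=cams.camera('wrist')
cv2.imwrite('pics/f.png',np.vstack([cv2.resize(a,(500,300)),cv2.resize(b[:,:],(480,300),interpolation=cv2.INTER_AREA)[:, :].copy() if 0 else cv2.resize(b,(500,300))]))
E
```

```text
tcp [-0.15   -0.1198  0.2952] [-3.141e+00 -2.000e-03 -6.800e-02] [ 0.6 -1.   0.3]
strip [[-0.0801, -0.0121, 0.0841], [-0.0501, -0.0004, 0.088], [-0.0204, 0.0129, 0.0901]] 863
strip [[0.0379, -0.0117, 0.0845], [0.0588, -0.0004, 0.0881], [0.0799, 0.0126, 0.0902]] 522
wrist 1428 444 min/max [-0.012  -0.1305  0.1657] [ 0.0094 -0.0584  0.1812] knob [-0.0004 -0.1186  0.1643] median ang above level -0.006
scene 108 33 min/max [-0.0139 -0.1271  0.1654] [ 0.0032 -0.0602  0.1823] knob [-1.000e-04 -1.191e-01  1.667e-01] median ang above level -0.021
side 90 38 min/max [-0.0048 -0.1354  0.1652] [ 0.0134 -0.0641  0.1815] knob [-0.002  -0.1207  0.1662] median ang above level -0.013
```

View pics/f.png

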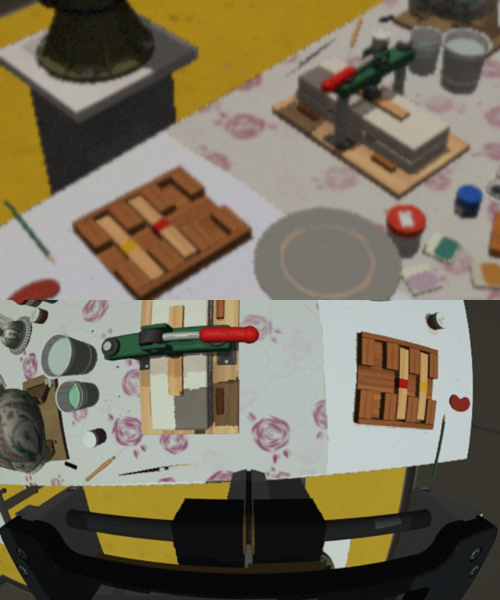

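The lever is down (340,78 in the upper picture), the strip is under the pad, the red and yellow strips lie in the case, and the bystanders are where they were. Handing in.

```bash
python3 -c "
from station import ctrl
print(ctrl.hand_in())"
```

```text
the job is handed in; nothing more can be done
None
```

The thick and medium strips were both blocked at the pad, so the 10 mm (green) strip is clamped centred under it with the lever down at its stop; the other two lie flat in their case pockets, and the job was handed in at about 35 s.

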